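# Load a seal blank and index the seal-cutting turntable

## Task

Stand the loose green seal blank in the one empty nest of the seal cutter's index table, upright and fully down, and let go of it. Then turn the table counter-clockwise (seen from above) to its next detent by pushing one of the red-capped posts with closed fingers (do not grip the post): press on smoothly, by feel, past the spring catch and against its rubber stop, with about 15 newtons and never more than 20, until the table stays caught, then back off. Leave the three blanks already in the table standing in their nests, and do not shift the carved lion, the paste tin or the pebble.

Things in the scene. Friction and masses are not known exactly. Their poses are not given: they have to be found in the camera images.
- blank: the loose green square seal blank of stone, 22 x 22 x 50 mm, about 60 g, standing upright on the shop table; origin at the centre of its underside, z up along its length, x and y across its flats
- foot: fixed round grey foot, 192 mm across, 23 mm high; origin on the turning axis at the shop table's surface, z up. The catch unit (grey block, brass catch with black knob, rubber stop) stands beside it at about its own +y, 100 to 180 mm from the axis, up to 42 mm high; it was clamped there by eye, up to 14 degrees either way round the axis, and its place is not measured
- turntable: aluminium disc, 200 mm across, upper face at z = 36 mm, turning on the foot's axis (origin, z up) with a drag of 1 to 2 N at a post. Four square nests 60 mm out along its own +x, +y, -x, -y; the -x one is empty. A brass lug (8 mm pin) on the rim at each. At the detent its axes match the foot's within 14 degrees (the catch unit's place); it starts 43 to 54 degrees short. Over 24 N on it is damage
- nest (a point): centre of the floor of the empty nest, on the disc's upper face (z = 36 mm); axes those of the turntable. Open inside 26 x 26 mm, black walls 3 mm thick and 12 mm high. A blank stands in it with its flats along these axes and its underside at this point.
- post_0 (a point): centre of the top of push post 0: upright steel post with a red cap, 14 mm in diameter, rising 54 mm above the turntable's upper face (from z = 36 to 90 mm), on a circle of 86 mm radius about the turning axis; between the +x and +y nests
- post_1 (a point): centre of the top of push post 1: upright steel post with a red cap, 14 mm in diameter, rising 54 mm above the turntable's upper face (from z = 36 to 90 mm), on a circle of 86 mm radius about the turning axis; between the +y and -x nests
- post_2 (a point): centre of the top of push post 2: upright steel post with a red cap, 14 mm in diameter, rising 54 mm above the turntable's upper face (from z = 36 to 90 mm), on a circle of 86 mm radius about the turning axis; between the -x and -y nests
- post_3 (a point): centre of the top of push post 3: upright steel post with a red cap, 14 mm in diameter, rising 54 mm above the turntable's upper face (from z = 36 to 90 mm), on a circle of 86 mm radius about the turning axis; between the -y and +x nests
- catch (a joint): travel of the spring catch outward, m: 0 fully in (at the start and again once caught), to about 0.0065 as the lug of the +y nest rides over it in the last 10 degrees (5 to 6 N at a post, then easing). It drops behind the lug only after the rubber stop is pressed in about 2 mm (11 to 13 N at a post; at 15 N it is sure); let go before that, the table is not caught
- loaded_0: a green square seal blank of stone, 22 x 22 x 50 mm, about 60 g, already standing in the turntable's nest at +x; origin at the centre of its underside. Bystander
- loaded_1: a green square seal blank of stone, 22 x 22 x 50 mm, about 60 g, already standing in the turntable's nest at +y; origin at the centre of its underside. Bystander
- loaded_2: a green square seal blank of stone, 22 x 22 x 50 mm, about 60 g, already standing in the turntable's nest at -y; origin at the centre of its underside. Bystander
- figure: small pale green carved stone lion, 35 x 42 x 62 mm, origin under its centre. Bystander
- pot: round red tin of seal paste, 44 mm in diameter, 19 mm high, origin under its centre. Bystander
- pebble: flat pale green pebble, 26 x 55 x 17 mm, long along its y, origin under its centre. Bystander
- buffer (a joint): how far the sprung rubber stop pad is pressed in by the lug, m: 0 free, about 0.0024 when caught and let go, at most 0.005; about 9 N per mm felt at a post
Not all that is in view belongs to the job. What is shaped like the blank but purple or turquoise is not meant.

How it is judged (in metres and radians):
On the way, in this order (a step that is already met when the one before it is completed fails the run):
1. the blank stands fully down in the empty nest and is let go, the table not yet indexed (distance between blank and nest below 0.0055 m and angle between blank's own z axis and vertical below 0.09 rad and contact force between the fingers and blank below 0.1 N and y of nest in the frame of foot above 0.02 m), for 0.2 s.
2. the turntable is caught at the next detent (value of joint catch below 0.0012 m and value of joint buffer above 0.0015 m and y of nest in the frame of foot between -0.0165 and 0.0165 m and x of nest in the frame of foot below 0 m), for 0.2 s.
At the end, for the whole second after the job is handed in: turntable at rest, held between catch (under 1.2 mm out) and rubber stop (pressed in over 1.5 mm), loaded nest within 16.5 mm sideways of the foot's -x axis (covers every catch setting); the blank, released, stands upright (5 degrees) on the nest's floor within 5.5 mm of its centre (all of step 2 and distance between blank and nest below 0.0055 m and angle between blank's own z axis and vertical below 0.09 rad and contact force between the fingers and blank below 0.1 N and angular speed of turntable below 0.05 rad/s and linear speed of blank below 0.02 m/s); the robot touches nothing.
It fails at once if the turntable is loaded with more than 24 N by the robot (contact force between any of the fingers, the arm and turntable above 24 N).
It fails at once if a blank already in the table is tipped or leaves its nest (angle between any of loaded_0, loaded_1, loaded_2's own z axis and vertical above 0.2 rad or height (world z) of any of loaded_0, loaded_1, loaded_2 above 0.046 m or height (world z) of any of loaded_0, loaded_1, loaded_2 below 0.03 m).
It fails at once if the carved lion, the tin or the pebble is shifted by more than 15 mm (distance of any of figure, pot, pebble from where it was at the start of the episode above 0.015 m).
It also fails if it takes over 72 s, if anything falls off the work surface, if the arm or the gripper's body presses on something with over 40 N, if the wrist force passes 120 N, or if a joint passes its speed limit or range.

## Robot

A 6-joint arm with a two-finger parallel gripper is mounted at the origin on a cart in front of the work surface, level with it; the furniture and walls round the work are solid. World frame = base frame: x ahead of the robot, y to its left, z up, the work surface at z = 0. Lengths are in mm, angles in degrees, forces in N, time in s.
With the tool pointing down it reaches from about 300 to 850 mm from the base axis. Payload 4.2 kg.
Tool frame: the origin (TCP) lies midway between the tips of the shut fingers; the grasp point (between the pads) lies env.grip_depth behind it (env.grip_depth is the distance from the TCP to the grasp point, in mm); z points along the fingers, y is the direction in which the jaws open and shut (so a half turn about z gives the same grasp; the last joint's range is limited). The gripper opens to 91 mm and grips with 3 to 60 N. Pads are 32 mm wide; open, the fingers measure 118 mm over their backs; the gripper's body (76 mm by 178 mm) begins 60 mm behind the grasp point.
Start: joints at [63.484, 18.312, 89.639, -0, 72.044, -1.146], TCP at [246.375, 519.56, 213.976] pointing down, gripper open.
Joint ranges: [-177.97, 177.97], [-48.28, 115.42], [12.27, 149.76], [-77.06, 257.06], [2.81, 150.46], [-146.56, 146.56]. Speed limits (degrees/s): [147.25, 147.25, 180, 180, 180, 180].

## Interface

Orientations are given as [roll, pitch, yaw] about the fixed x, y, z axes, in that order (R = Rz(yaw) Ry(pitch) Rx(roll)).
In Python, from workcell import env, cams, spotter gives the robot as it stands.
- The arm moves only by the tool apply_moves, never from a script. Its argument "plan" is a list of rows, each an object with "jaw": the closure, from 0 (fully open) to 1 (shut); "delta_pos": the shift along the tool's x, y, z in mm, a list of three; "spin": the turn about the tool's z in rad. In form: [{"jaw": jaw, "delta_pos": [dx, dy, dz], "spin": spin}, ...]. A call has exactly 8 rows; each row is the pose to reach, as a shift and turn from the pose measured when the call began, along the tool's axes at that moment; what a row does not reach only later rows make up. A row lasts 1/8 s, in which the tool goes at most 62.5 mm and 10.7 degrees, less where a joint would pass 70% of its speed; a pose out of reach is approached as far as the arm can. A call with a gripper value outside its range is refused whole. The fingers move at their own pace and stop on an object; "squeeze" is the grip in N (left out, the last holds). Time passes only in rows, so rows that repeat a pose let the fingers close, or fill a call up. It gives the time, the measured TCP pose, the force and the opening at its end, in the units of the state.
- env.state(): the state, without advancing time (a new reading comes with each control period).
- cams.grab_frame(name): name is "scene" or "side" or "wrist"; returns the picture (400x640x3 uint8, red, green, blue); there is no depth.
- cams.calibration(name): a dict with "camera_matrix" (3x3 intrinsics, pixels), "rvec" (rotation vector, rad) and "tvec" (3), from world to camera coordinates, as OpenCV has them. Camera axes: x right, y down, z forward; pixel columns grow to the right and rows downward; lengths in mm; the calibration is good to about 2 mm. A picture is of the moment at which its call begins: read the wrist's pose just before it. calibration takes no time and is no camera call; for the wrist camera it gives the pose at the moment of the call.
- env.job_done(): hands the job in, once; it reports no verdict.
Trained networks look in the newest picture that a camera, given by its name, has taken for a name from the list of things; names that differ only in an ending like _2 or _b are one class to them, and where a whole thing is asked for, a point or a joint stands for the part that bears it (a point fixed in the world has none). Each returns a list of dicts, best first, with "confidence" (0 to 1); they miss things now and then, are a little off and sometimes report something else, mostly with a low value. They report only what shows in the picture. A call takes as long as a camera call. They do not tell look-alikes from the thing itself.
- spotter.masks_of(camera, target): "region" (400x640 bool, what is visible of it) and "extent" ([left, top, right, bottom] in pixels, round what is visible of it).
The state is a dict: "time_s": time; "qpos": joint angles; "qvel": joint speeds; "effort": joint torques, N m; "ee_pos": TCP position; "ee_rot": TCP orientation; "force": force on the tool from outside, world axes, zero at the start; "torque": the same for the moment, N m; "gripper_width": finger opening in mm.
Only numpy, scipy, OpenCV 4.12 (cv2) and the standard library are available. Lean on these libraries where they do the work, as an engineer would, in place of code of your own. Each camera call takes 0.05 s, during which the arm holds its last target.

## Working session

There is one attempt and no reset: what is moved stays moved. The work goes in short steps, Python scripts to look and compute and a tool call to move; the robot and the scene stay as the last step left them, time stands still between calls to the robot, and variables do not carry over. Pictures are saved under pics/ and viewed, and the job is handed in when it is done.

Besides the shell and the picture viewer there is one more tool, called after ">>>" as name(argument=value, ...), one argument or row to a line, values as JSON. apply_moves: Moves the arm, as the interface text tells. Its arguments: {"type":"object","properties":{"plan":{"type":"array"},"squeeze":{"type":"number"}},"required":["plan"]}

```bash
mkdir -p pics; python3 - <<'E'
from workcell import env,cams,spotter
import cv2
print(env.state(), env.grip_depth)
for n in ["scene","side","wrist"]:
    im=cams.grab_frame(n); cv2.imwrite(f"pics/{n}0.png",im[...,::-1])
    c=cams.calibration(n); print(n,c)
E
ls
```

```text
{'time_s': 0.0, 'qpos': array([ 6.34850717e+01,  1.83491675e+01,  8.97056065e+01, -2.71220008e-04,
        7.20429483e+01, -1.14596935e+00]), 'qvel': array([-0.02793857, -0.01832348, -0.05366808, -0.05966918,  0.03509274,
       -0.06976602]), 'effort': array([-1.50074419e-05, -4.12477076e+01, -2.31968808e+01,  7.27559673e-02,
        4.58570290e-02, -1.32839345e-04]), 'ee_pos': array([246.13526596, 519.10550205, 213.15048817]), 'ee_rot': array([-1.79902292e+02, -1.69659151e-03,  1.54631123e+02]), 'force': array([0.4284414 , 0.13952045, 0.06064339]), 'torque': array([-0.00318239, -0.01795371,  0.00988437]), 'gripper_width': 91.29019617819132} 18.8
scene {'camera_matrix': array([[403.86054961,   0.        , 313.92885828],
       [  0.        , 403.86054961, 201.74043634],
       [  0.        ,   0.        ,   1.        ]]), 'rvec': array([ 0.13496724,  2.93502911, -1.06098818]), 'tvec': array([498.65230973, 115.31928635, 918.81433984])}
side {'camera_matrix': array([[442.22239859,   0.        , 318.22672599],
       [  0.        , 442.22239859, 195.11892171],
       [  0.        ,   0.        ,   1.        ]]), 'rvec': array([ 1.02754962,  2.58470944, -0.81972825]), 'tvec': array([ 463.79957403, -153.60700841, 1218.66974798])}
wrist {'camera_matrix': array([[288.04083252,   0.        , 321.20030839],
       [  0.        , 288.04083252, 198.32590459],
       [  0.        ,   0.        ,   1.        ]]), 'rvec': array([-2.44102587, -1.54504489, -0.22396087]), 'tvec': array([-574.04849159,  -32.80012865,  390.92077017])}
pics
```

View pics/scene0.png

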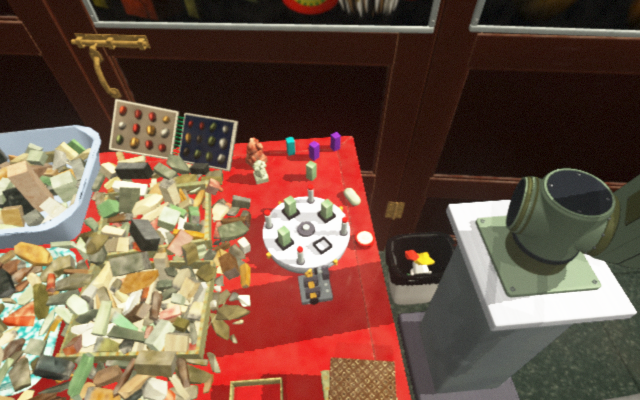

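View pics/side0.png

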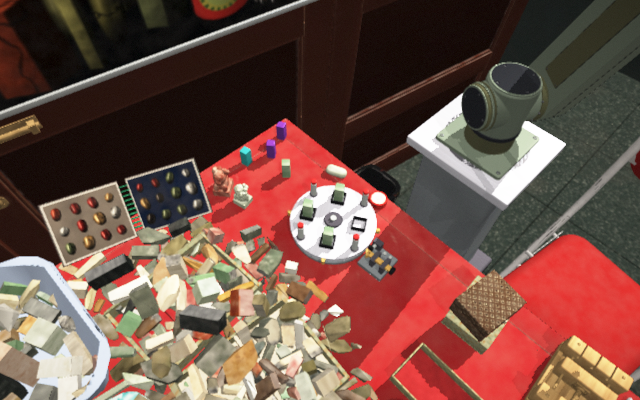

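View pics/wrist0.png

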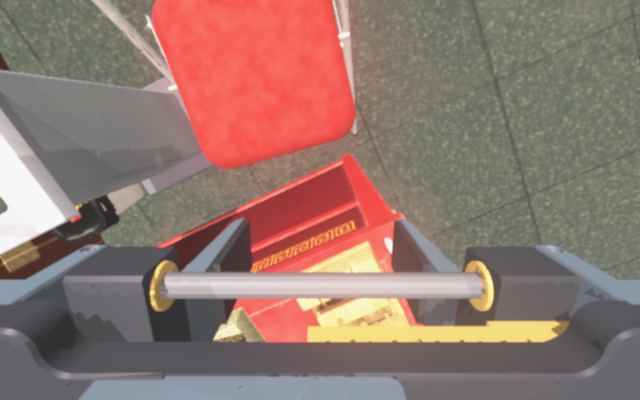

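The scene shows the blank-like loose pieces at (312,171) green, (291,146) turquoise, and (314,150) and (336,141) purple. Only (312,171) is green and loose; the other three green ones stand in the table. The empty nest is at (322,244) and the catch unit at (315,285). I'll confirm in a crop and measure.

```bash
cat > h.py <<'E'
from workcell import env,cams,spotter
import numpy as np,cv2
def cal(n):
    c=cams.calibration(n); return c["camera_matrix"],cv2.Rodrigues(np.array(c["rvec"],float))[0],np.array(c["tvec"],float).ravel(),c
def ray(n,uv,z,C=None):
    K,R,t,_=C or cal(n)
    d=R.T@np.linalg.solve(K,np.array([uv[0],uv[1],1.0])); o=-R.T@t
    return o+d*(z-o[2])/d[2]
def proj(n,P,C=None):
    K,R,t,_=C or cal(n)
    q=(np.atleast_2d(P)@R.T+t)@K.T; return q[:,:2]/q[:,2:]
E
python3 - <<'E'
from h import *
crops={}
for n in ["scene","side"]:
    im=cams.grab_frame(n)
    for t in ["blank","turntable","post_0","nest","catch","figure","pot","pebble"]:
        for d in spotter.masks_of(n,t)[:6]:
            m=d["region"]; ys,xs=np.nonzero(m)
            print(n,t,round(d["confidence"],2),[int(v) for v in d["extent"]],m.sum(), (xs.mean().round(1),ys.mean().round(1)), ray(n,(xs.mean(),ys.mean()),25 if t in("blank","figure") else 36)[:2].round(0), im[m].mean(0).round(0))
    crops[n]=im
cv2.imwrite("pics/cs1.png",cv2.resize(crops["scene"][120:310,230:390],None,fx=3.1,fy=3.1,interpolation=cv2.INTER_CUBIC)[...,::-1])
cv2.imwrite("pics/cd1.png",cv2.resize(crops["side"][110:290,200:410],None,fx=3.2,fy=3.2,interpolation=cv2.INTER_CUBIC)[...,::-1])
E
```

```text
scene blank 0.57 [308, 139, 315, 158] 203 (np.float64(313.7), np.float64(150.2)) [ 469. -360.] [144.  52. 134.]
scene blank 0.56 [305, 155, 318, 178] 156 (np.float64(310.7), np.float64(169.8)) [ 484. -287.] [152. 163. 117.]
scene blank 0.45 [328, 129, 340, 148] 151 (np.float64(334.3), np.float64(140.7)) [ 409. -393.] [123.  46. 131.]
scene blank 0.44 [283, 136, 293, 155] 142 (np.float64(289.8), np.float64(145.5)) [ 534. -386.] [ 51. 150. 140.]
scene turntable 0.8 [261, 182, 347, 269] 4493 (np.float64(306.0), np.float64(233.7)) [512. -76.] [220. 212. 209.]
scene turntable 0.65 [256, 161, 264, 180] 275 (np.float64(259.5), np.float64(171.4)) [ 617. -283.] [194. 188. 151.]
scene post_0 0.82 [264, 185, 347, 269] 4586 (np.float64(305.8), np.float64(233.9)) [512. -76.] [219. 211. 207.]
scene nest 0.56 [261, 185, 347, 270] 4585 (np.float64(305.8), np.float64(233.6)) [512. -77.] [219. 211. 207.]
scene catch 0.73 [302, 268, 318, 302] 176 (np.float64(310.9), np.float64(287.6)) [512.  60.] [162. 126.  64.]
scene figure 0.82 [255, 162, 264, 183] 262 (np.float64(259.4), np.float64(172.2)) [ 618. -
[... 1312 characters left out ...]
64(196.5)) [ 619. -289.] [178. 165. 143.]
side figure 0.18 [286, 175, 379, 264] 4917 (np.float64(333.8), np.float64(223.7)) [512. -84.] [210. 203. 203.]
side pot 0.82 [369, 191, 390, 209] 310 (np.float64(378.1), np.float64(199.6)) [393. -55.] [217. 147. 141.]
side pot 0.64 [334, 183, 345, 204] 161 (np.float64(339.0), np.float64(192.4)) [ 446. -133.] [141. 156. 127.]
side pot 0.17 [292, 179, 379, 263] 4906 (np.float64(334.6), np.float64(223.8)) [516. -78.] [209. 203. 202.]
side pebble 0.45 [328, 167, 349, 180] 205 (np.float64(336.3), np.float64(171.4)) [ 405. -183.] [206. 198. 180.]
side pebble 0.23 [331, 182, 342, 201] 165 (np.float64(338.4), np.float64(192.7)) [ 448. -134.] [135. 149. 121.]
```

View pics/cs1.png

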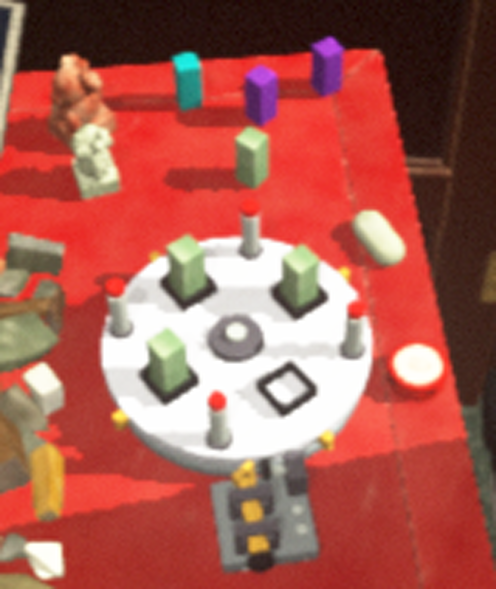

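View pics/cd1.png

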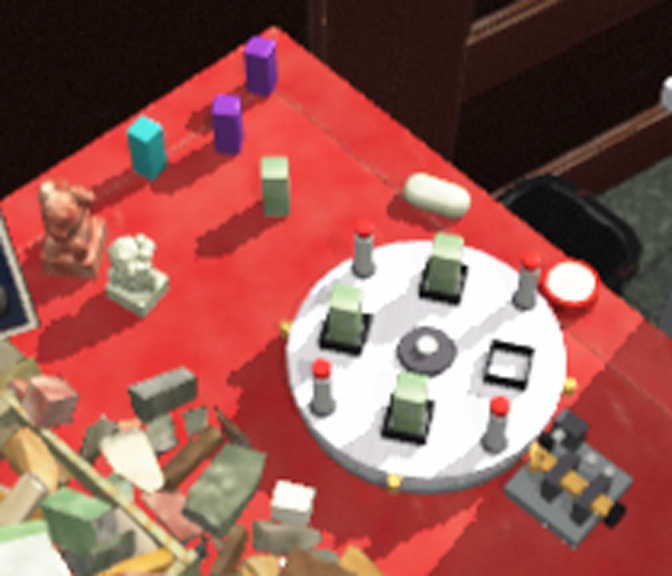

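The crops confirm it: the loose blank, light green, is at scene (312,171). The other three look-alikes are purple or turquoise. Next, a coarse fit of the table from the caps, plus the wrist camera geometry.

```bash
python3 - <<'E'
from h import *
S=np.array([[250,206],[355,310],[217,400],[116,286]])/3.1+[230,120]
D=np.array([[365,228],[531,262],[499,404],[321,369]])/3.2+[200,110]
for n,p in(("scene",S),("side",D)):
    P=np.array([ray(n,q,89)[:2] for q in p]); c=P.mean(0); print(n,P.round(1).tolist(),c.round(1),np.linalg.norm(P-c,axis=1).round(1),np.degrees(np.arctan2(*(P-c).T[::-1])).round(1))
N=ray("scene",np.array([287,388])/3.1+[230,120],42);print("nest",N)
N=ray("side",np.array([509,364])/3.2+[200,110],42);print("nest",N)
# blank top center & base
print(ray("scene",np.array([253,135])/3.1+[230,120],50),ray("side",np.array([275,164])/3.2+[200,110],50))
s=env.state();K,R,t,_=cal("wrist")
from scipy.spatial.transform import Rotation as Ro
T=Ro.from_euler("xyz",s["ee_rot"],degrees=True).as_matrix()
print("cam in tool",T.T@(-R.T@t-s["ee_pos"]),"\n",(T.T@R.T).round(3)); print(T.round(3))
E
```

```text
scene [[492.1, -171.0], [427.2, -66.7], [528.0, -1.7], [593.2, -104.3]] [510.1 -85.9] [86.9 85.1 86.1 85.1] [-101.9  167.    78.1  -12.5]
side [[494.6, -169.4], [429.6, -67.8], [530.0, -3.7], [597.2, -103.5]] [512.9 -86.1] [85.3 85.2 84.2 86.1] [-102.3  167.6   78.3  -11.6]
nest [477.65783742 -37.68207611  42.        ]
nest [478.18850764 -37.50117986  42.        ]
[ 481.03673933 -284.53557715   50.        ] [ 482.18524598 -283.76038794   50.        ]
cam in tool [  80.15204728   -0.65029641 -170.46059677] 
 [[ 0.    -0.959 -0.285]
 [ 1.     0.     0.001]
 [-0.001 -0.285  0.959]]
[[-0.904  0.428  0.   ]
 [ 0.428  0.904  0.   ]
 [-0.     0.    -1.   ]]
```

>>> apply_moves(
  plan=[
    {"jaw": 0, "delta_pos": [-40, -45, 0], "spin": 0.1},
    {"jaw": 0, "delta_pos": [-80, -90, 0], "spin": 0.2},
    {"jaw": 0, "delta_pos": [-120, -135, 0], "spin": 0.3},
    {"jaw": 0, "delta_pos": [-160, -180, 0], "spin": 0.4},
    {"jaw": 0, "delta_pos": [-200, -225, 0], "spin": 0.5},
    {"jaw": 0, "delta_pos": [-240, -270, 0], "spin": 0.6},
    {"jaw": 0, "delta_pos": [-280, -315, 0], "spin": 0.7},
    {"jaw": 0, "delta_pos": [-320, -360, 0], "spin": 0.8},
  ],
)

```text
time_s: 2.05
ee_pos: [381.7, 55.4, 214.4]
ee_rot: [179.9, 0.0, 108.6]
force: [1.3, -0.3, 0.1]
gripper_width: 91.2
```

```bash
cat >> h.py <<'E'
from scipy.spatial.transform import Rotation as Ro
def go(s,target,yaw):
    T=Ro.from_euler("xyz",s["ee_rot"],degrees=True).as_matrix()
    d=T.T@(np.array(target,float)-s["ee_pos"])
    y=((s["ee_rot"][2]-yaw+180)%360-180)
    print("delta",d.round(1),"spin",round(np.radians(y),3))
E
python3 - <<'E'
from h import *
s=env.state();print(s["time_s"],s["ee_pos"].round(1),s["ee_rot"].round(1),s["qpos"].round(0)); go(s,[481.5,-284,160],59.5)
im=cams.grab_frame("wrist"); cv2.imwrite("pics/w1.png",im[...,::-1])
E
```

```text
2.05 [381.7  55.4 214.4] [179.9   0.  108.6] [  7.   1. 112.   0.  68. -12.]
delta [-353.5  -13.8   54.4] spin 0.857
```

View pics/w1.png

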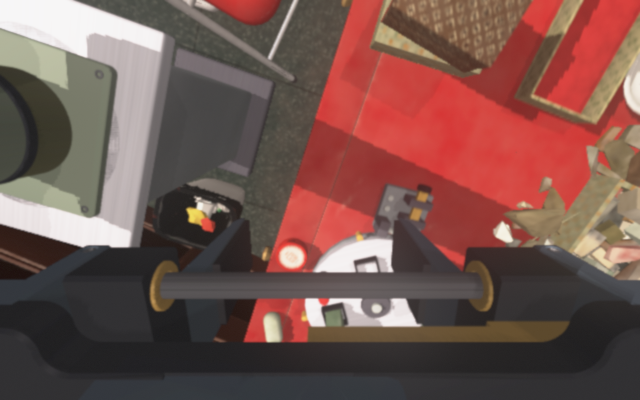

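>>> apply_moves(
  plan=[
    {"jaw": 0, "delta_pos": [-50, -2, 0], "spin": 0.11},
    {"jaw": 0, "delta_pos": [-100, -4, 0], "spin": 0.22},
    {"jaw": 0, "delta_pos": [-150, -6, 0], "spin": 0.33},
    {"jaw": 0, "delta_pos": [-200, -8, 0], "spin": 0.44},
    {"jaw": 0, "delta_pos": [-250, -10, 0], "spin": 0.55},
    {"jaw": 0, "delta_pos": [-300, -12, 0], "spin": 0.66},
    {"jaw": 0, "delta_pos": [-340, -14, 20], "spin": 0.77},
    {"jaw": 0, "delta_pos": [-353.5, -14, 54], "spin": 0.857},
  ],
)

```text
time_s: 3.1
ee_pos: [481.8, -294.6, 162.9]
ee_rot: [179.4, 0.2, 58.8]
force: [0.1, -0.5, -1.1]
gripper_width: 91.2
```

```bash
python3 - <<'E'
from h import *
s=env.state();print(s["time_s"],s["ee_pos"].round(1),s["ee_rot"].round(1),s["qpos"].round(0),s["qvel"].round(1))
im=cams.grab_frame("wrist"); cv2.imwrite("pics/w2.png",im[...,::-1])
np.save("w2.npy",im)
import pickle;pickle.dump((cal("wrist"),s),open("w2.pkl","wb"))
for d in spotter.masks_of("wrist","blank"):
    ys,xs=np.nonzero(d["region"]);print(d["confidence"],d["extent"],xs.mean(),ys.mean(),im[d["region"]].mean(0))
E
```

```text
3.1 [ 481.8 -294.6  162.9] [179.4   0.2  58.8] [-32.  19.  96.  -0.  64.  -1.] [ -6.   19.2  16.3   0.7 -31.9  32.6]
0.81 [305.4, 167.2, 328.9, 196.8] 317.0249584026622 180.07986688851915 [181.81031614 172.08652246 135.05324459]
0.78 [382.9, 212.1, 399.7, 237.8] 390.5023474178404 222.83098591549296 [ 89.72769953 110.18779343 106.14084507]
0.67 [300.0, 262.0, 317.8, 300.2] 309.46783625730995 284.1929824561403 [134.30994152  64.32748538 120.77192982]
```

View pics/w2.png

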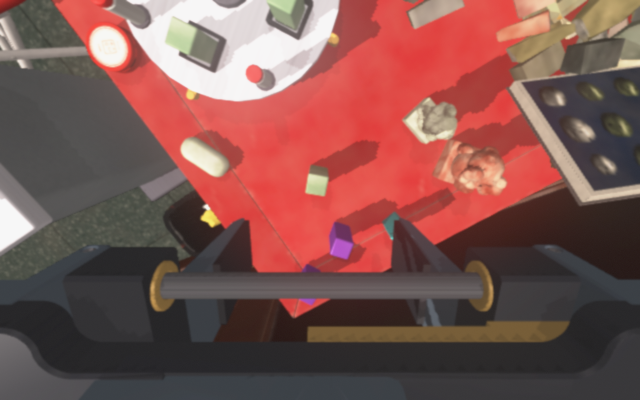

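```bash
python3 - <<'E'
from h import *
import pickle
for i in range(2): cams.grab_frame("wrist")
s=env.state();C=cal("wrist");print(s["time_s"],s["ee_pos"].round(1),s["ee_rot"].round(1),s["qvel"].round(1))
im=cams.grab_frame("wrist")
np.save("w2.npy",im);pickle.dump((C,s),open("w2.pkl","wb"))
cv2.imwrite("pics/w2c.png",cv2.resize(im[130:250,260:420],None,fx=5,fy=5,interpolation=cv2.INTER_CUBIC)[...,::-1])
hsv=cv2.cvtColor(im,cv2.COLOR_RGB2HSV)
# blank outline
g=((hsv[...,0]>18)&(hsv[...,0]<75)).astype(np.uint8)
g[:150]=0;g[215:]=0;g[:,:285]=0;g[:,345:]=0
n,l,st,ce=cv2.connectedComponentsWithStats(g);print(st[1:],ce[1:])
E
```

```text
3.3 [ 480.1 -291.4  162.7] [179.8   0.2  59.1] [ 0.6 -1.8 -1.2  0.  -0.2  0.1]
[[310 175  22  23 390]] [[320.08205128 185.70512821]]
```

View pics/w2c.png

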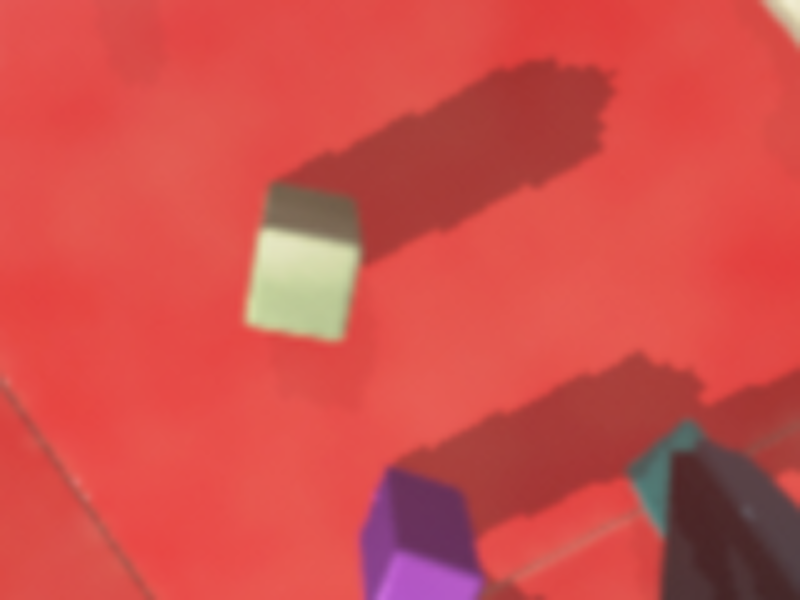

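```bash
python3 - <<'E'
from h import *
import pickle
C,s=pickle.load(open("w2.pkl","rb"))
def rp(p,z): return ray("wrist",p,z,C)[:2]
c=np.array([[261,228],[360,246],[343,341],[245,323]])/5+[260,130]-0.4
P=np.array([rp(p,50) for p in c]);print(P.round(1),P.mean(0).round(1))
e=np.diff(np.vstack([P,P[:1]]),axis=0);print(np.linalg.norm(e,axis=1).round(1),(np.degrees(np.arctan2(e[:,1],e[:,0]))%90).round(1))
b=np.array([[272,183],[358,198]])/5+[260,130]-0.4
print("base",[rp(p,0).round(1) for p in b])
E
```

```text
[[ 483.4 -269.9]
 [ 498.6 -283.3]
 [ 485.5 -298.7]
 [ 470.3 -285.1]] [ 484.5 -284.3]
[20.2 20.2 20.4 20.1] [48.6 49.8 48.3 49.2]
base [array([ 484.4, -270.6]), array([ 499.8, -283.9])]
```

```bash
python3 - <<'E'
from h import *
s=env.state();print(s["ee_pos"].round(1)); go(s,[484,-284.4,20],49)
E
```

```text
[ 480.7 -291.5  163.7]
delta [  8.3  -1.7 143.6] spin 0.177
```

>>> apply_moves(
  plan=[
    {"jaw": 0.4, "delta_pos": [8.3, -1.7, 10], "spin": 0.177},
    {"jaw": 0.4, "delta_pos": [8.3, -1.7, 35], "spin": 0.177},
    {"jaw": 0.4, "delta_pos": [8.3, -1.7, 60], "spin": 0.177},
    {"jaw": 0.4, "delta_pos": [8.3, -1.7, 85], "spin": 0.177},
    {"jaw": 0.4, "delta_pos": [8.3, -1.7, 110], "spin": 0.177},
    {"jaw": 0.4, "delta_pos": [8.3, -1.7, 130], "spin": 0.177},
    {"jaw": 0.4, "delta_pos": [8.3, -1.7, 140], "spin": 0.177},
    {"jaw": 0.4, "delta_pos": [8.3, -1.7, 142], "spin": 0.177},
  ],
)

```text
time_s: 4.35
ee_pos: [484.5, -284.1, 22.4]
ee_rot: [179.5, 0.1, 49.1]
force: [0.3, -0.3, 0.5]
gripper_width: 54.8
```

```bash
python3 - <<'E'
from h import *
s=env.state();print(s["ee_pos"].round(1),s["ee_rot"].round(1),s["gripper_width"]); go(s,[484,-284.4,20],49)
im=cams.grab_frame("wrist"); cv2.imwrite("pics/w3.png",im[...,::-1])
E
```

```text
[ 484.5 -284.1   22.4] [1.795e+02 1.000e-01 4.910e+01] 54.836182061045356
delta [-0.5 -0.3  2.4] spin 0.001
```

View pics/w3.png

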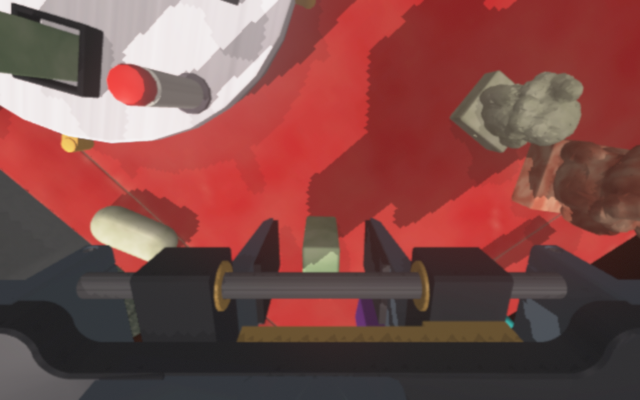

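The blank sits centred between the fingers at (320,245), so I'll close the jaws.

>>> apply_moves(
  plan=[
    {"jaw": 0.6, "delta_pos": [0, 0, 0], "spin": 0},
    {"jaw": 0.8, "delta_pos": [0, 0, 0], "spin": 0},
    {"jaw": 1, "delta_pos": [0, 0, 0], "spin": 0},
    {"jaw": 1, "delta_pos": [0, 0, 0], "spin": 0},
    {"jaw": 1, "delta_pos": [0, 0, 0], "spin": 0},
    {"jaw": 1, "delta_pos": [0, 0, 0], "spin": 0},
    {"jaw": 1, "delta_pos": [0, 0, -2], "spin": 0},
    {"jaw": 1, "delta_pos": [0, 0, -6], "spin": 0},
  ],
  squeeze=20,
)

```text
time_s: 5.4
ee_pos: [484.3, -284.1, 28.2]
ee_rot: [179.6, 0.1, 49.0]
force: [0.7, -0.4, -1.4]
gripper_width: 21.3
```

```bash
python3 - <<'E'
from h import *
s=env.state();print(s["time_s"],s["ee_pos"].round(1),s["ee_rot"].round(1),s["gripper_width"],s["force"]); go(s,[484,-284.4,190],49)
go(s,[440,0,200],32.7)
E
```

```text
5.4 [ 484.3 -284.1   28.2] [1.796e+02 1.000e-01 4.900e+01] 21.323903789427117 [ 0.67413809 -0.42890762 -1.43069798]
delta [  -0.8    1.1 -161.8] spin 0.001
delta [ 185.1 -218.4 -173.8] spin 0.285
```

```bash
python3 - <<'E'
from h import *
s=env.state()
go(s,[444,-59,155],32.7)
E
```

```text
delta [ 143.3 -177.1 -128.4] spin 0.285
```

>>> apply_moves(
  plan=[
    {"jaw": 1, "delta_pos": [0, 0, -40], "spin": 0},
    {"jaw": 1, "delta_pos": [0, 0, -90], "spin": 0},
    {"jaw": 1, "delta_pos": [10, -12, -126], "spin": 0.05},
    {"jaw": 1, "delta_pos": [40, -50, -128], "spin": 0.12},
    {"jaw": 1, "delta_pos": [75, -92, -128], "spin": 0.19},
    {"jaw": 1, "delta_pos": [110, -134, -128], "spin": 0.26},
    {"jaw": 1, "delta_pos": [135, -166, -128], "spin": 0.285},
    {"jaw": 1, "delta_pos": [143, -177, -128], "spin": 0.285},
  ],
)

```text
time_s: 6.4
ee_pos: [443.2, -57.6, 154.8]
ee_rot: [179.6, -0.0, 32.9]
force: [0.4, -0.6, -0.8]
gripper_width: 21.2
```

```bash
python3 - <<'E'
from h import *
import pickle
for i in range(3): cams.grab_frame("wrist")
s=env.state();C=cal("wrist");print(s["time_s"],s["ee_pos"].round(1),s["ee_rot"].round(1),s["qvel"].round(1),s["gripper_width"])
im=cams.grab_frame("wrist")
np.save("w4.npy",im);pickle.dump((C,s),open("w4.pkl","wb"))
cv2.imwrite("pics/w4.png",im[...,::-1])
print(proj("wrist",[[478,-37,36]],C))
E
```

```text
6.55 [444.2 -59.6 154.8] [179.5  -0.   32.8] [-1.5  0.6 -0.8 -0.2 -0.2  0. ] 21.871295265872355
[[318.70920648 154.57764098]]
```

View pics/w4.png

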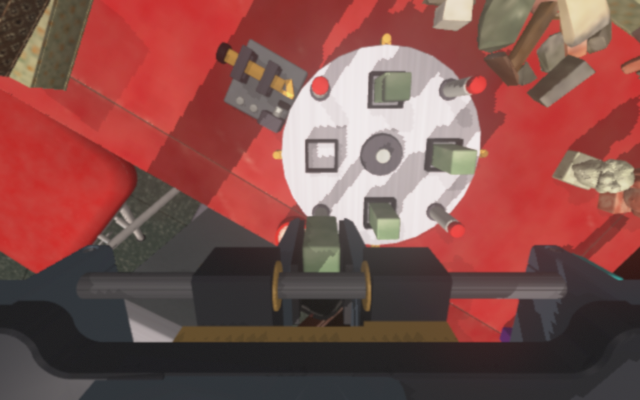

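```bash
python3 - <<'E'
import numpy as np,cv2
im=np.load("w4.npy")
cv2.imwrite("pics/w4a.png",cv2.resize(im[125:190,285:365],None,fx=8,fy=8,interpolation=cv2.INTER_CUBIC)[...,::-1])
cv2.imwrite("pics/w4b.png",cv2.resize(im[200:290,270:370],None,fx=6,fy=6,interpolation=cv2.INTER_CUBIC)[...,::-1])
E
```

```text
(no output)
```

View pics/w4a.png

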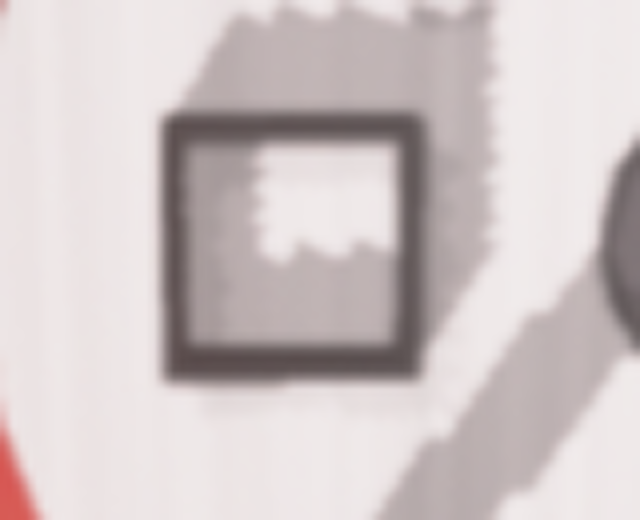

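View pics/w4b.png

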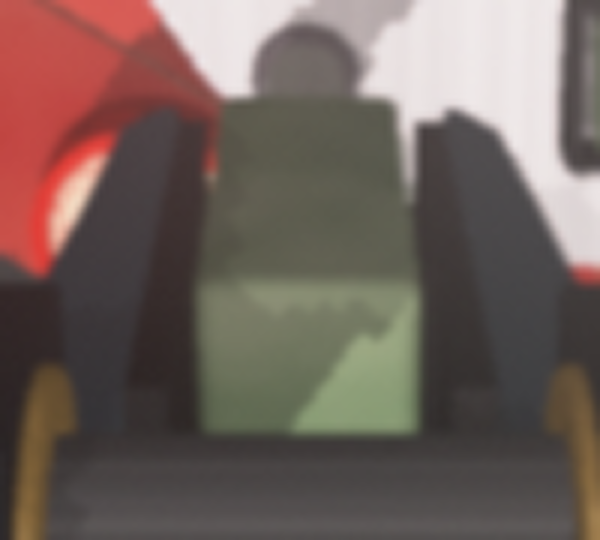

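```bash
python3 - <<'E'
from h import *
import pickle
C,s=pickle.load(open("w4.pkl","rb"))
T=Ro.from_euler("xyz",s["ee_rot"],degrees=True).as_matrix()
rp=lambda p,z: ray("wrist",p,z,C)
c=np.array([[165,115],[422,115],[418,381],[166,381]])/8+[285,125]-0.44
P=np.array([rp(p,48) for p in c]);print(P.round(1).tolist(),P.mean(0).round(1))
e=np.diff(np.vstack([P,P[:1]]),axis=0);print(np.linalg.norm(e,axis=1).round(1),(np.degrees(np.arctan2(e[:,1],e[:,0]))%90).round(1))
i=np.array([[185,142],[397,142],[394,347],[187,347]])/8+[285,125]-0.44
print("inner rim@",[ (T.T@(rp(p,z)-s["ee_pos"])).round(1)[:2].tolist() for p,z in zip(i,[36,48,48,48])])
zb=s["ee_pos"][2]-22.4
for p in [(220,98),(395,98)]:
    q=np.array(p)/6+[270,200]-0.4; print("base edge tool",(T.T@(rp(q,zb)-s["ee_pos"])).round(1))
for p in [(197,282),(418,282)]:
    q=np.array(p)/6+[270,200]-0.4; print("top edge tool",(T.T@(rp(q,zb+50)-s["ee_pos"])).round(1))
go(s,P.mean(0)*[1,1,0]+[0,0,80],32.8)
# hub & caps
hub=np.array([381.5,155]);print("hub",rp(hub,45))
for p in [(320,86),(477,85),(456,230)]:
    q=rp(p,90)[:2];print("cap",q.round(1))
E
```

```text
[[484.9, -17.4, 48.0], [501.4, -42.9, 48.0], [474.5, -60.3, 48.0], [457.9, -34.4, 48.0]] [479.7 -38.7  48. ]
[30.4 32.  30.8 32. ] [32.8 32.8 32.7 32.1]
inner rim@ [[52.7, -12.6], [53.9, 13.1], [29.3, 13.1], [29.3, -12.1]]
base edge tool [10.5 -9.7 22.3]
base edge tool [10.5 11.  22.5]
top edge tool [ 11.1  -9.3 -27.7]
top edge tool [ 11.   10.8 -27.5]
delta [41.1  1.  74.8] spin -0.0
hub [511.77263832 -87.94341046  45.        ]
cap [528.9  -5.6]
cap [ 594.7 -106.2]
cap [ 494. -171.]
```

>>> apply_moves(
  plan=[
    {"jaw": 1, "delta_pos": [15, 0, 0], "spin": 0},
    {"jaw": 1, "delta_pos": [30, 0.2, 0], "spin": 0},
    {"jaw": 1, "delta_pos": [41.5, 0.4, 10], "spin": 0},
    {"jaw": 1, "delta_pos": [41.5, 0.4, 35], "spin": 0},
    {"jaw": 1, "delta_pos": [41.5, 0.4, 60], "spin": 0},
    {"jaw": 1, "delta_pos": [41.5, 0.4, 70], "spin": 0},
    {"jaw": 1, "delta_pos": [41.5, 0.4, 72], "spin": 0},
    {"jaw": 1, "delta_pos": [41.5, 0.4, 72], "spin": 0},
  ],
)

```text
time_s: 7.6
ee_pos: [480.6, -38.5, 83.2]
ee_rot: [179.5, -0.1, 32.7]
force: [-0.3, -0.4, -0.8]
gripper_width: 21.3
```

```bash
python3 - <<'E'
from h import *
import pickle
s=env.state();C=cal("wrist");print(s["time_s"],s["ee_pos"].round(1),s["ee_rot"].round(1),s["qvel"].round(1),s["gripper_width"])
im=cams.grab_frame("wrist")
np.save("w5.npy",im);pickle.dump((C,s),open("w5.pkl","wb"))
cv2.imwrite("pics/w5.png",cv2.resize(im[150:290,240:400],None,fx=4.2,fy=4.2,interpolation=cv2.INTER_CUBIC)[...,::-1])
for n,b in(("scene",(210,290,270,370)),("side",(170,270,310,410))):
    i=cams.grab_frame(n)[b[0]:b[1],b[2]:b[3]];cv2.imwrite(f"pics/{n}5.png",cv2.resize(i,None,fx=5,fy=5,interpolation=cv2.INTER_CUBIC)[...,::-1])
E
```

```text
7.6 [480.6 -38.5  83.2] [ 1.795e+02 -1.000e-01  3.270e+01] [-0.1 -0.6 -0.3 -0.1  0.   0.1] 21.285160997053207
```

View pics/w5.png

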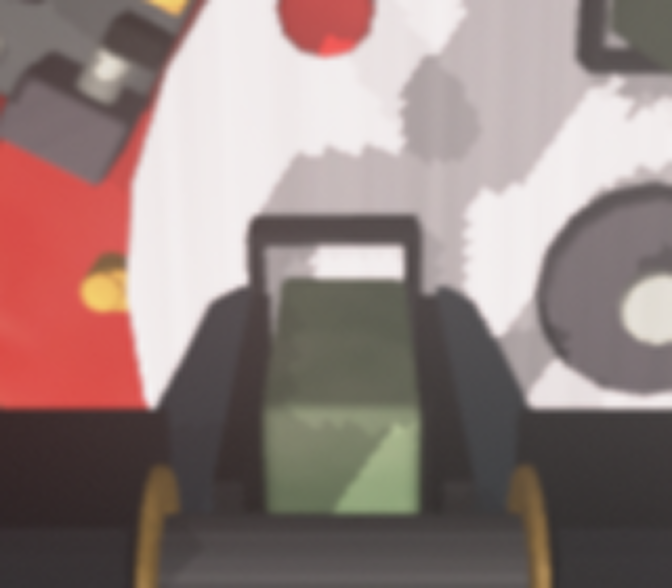

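View pics/scene5.png

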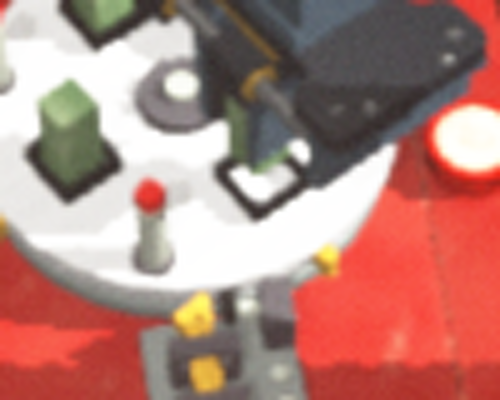

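View pics/side5.png

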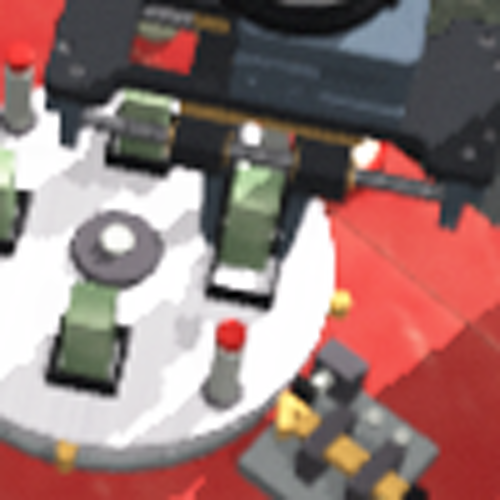

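```bash
python3 - <<'E'
from h import *
import pickle
C,s=pickle.load(open("w5.pkl","rb"))
T=Ro.from_euler("xyz",s["ee_rot"],degrees=True).as_matrix()
f=lambda p,z: (T.T@(ray("wrist",np.array(p)/4.2+[240,150]-0.4,z,C)-s["ee_pos"])).round(1)[:2]
print("rim outer",f((248,216),48),f((421,216),48),"inner",f((264,244),48),f((405,244),48))
print("base",f((281,282),60.8),f((406,282),60.8),"top",f((264,405),110.8),f((420,405),110.8))
# predicted base in static cameras
for n,o,k in(("scene",(270,210),5),("side",(310,170),5)):
    ex=T[:,0]*11; ey=T[:,1]*11; P0=s["ee_pos"]+T@np.array([-.5,0,0]); P0[2]=60.8
    pts=[P0+a*ex+b*ey for a in(-1,1) for b in(-1,1)]
    print(n,((proj(n,pts)-o)*k).round(0).tolist())
    for cx,cy in [(479.7,-38.7),(480.6,-38.5)]:
        Q=[np.array([cx,cy,48])+a*ex*16/11+b*ey*16/11 for a in(-1,1) for b in(-1,1)]
        print("  rim",((proj(n,Q)-o)*k).round(0).tolist())
E
```

```text
rim outer [ 17.6 -16. ] [17.6 14.8] inner [ 12.4 -13.2] [12.3 12.1]
base [ 9.8 -9.6] [ 9.8 11.6] top [11.3 -9.2] [11.3 11. ]
scene [[293.0, 154.0], [261.0, 121.0], [253.0, 180.0], [221.0, 146.0]]
  rim [[310.0, 172.0], [264.0, 124.0], [252.0, 210.0], [207.0, 161.0]]
  rim [[308.0, 172.0], [262.0, 125.0], [250.0, 211.0], [205.0, 162.0]]
side [[273.0, 232.0], [225.0, 222.0], [264.0, 273.0], [215.0, 262.0]]
  rim [[283.0, 241.0], [214.0, 226.0], [271.0, 299.0], [201.0, 284.0]]
  rim [[282.0, 242.0], [213.0, 227.0], [270.0, 301.0], [200.0, 285.0]]
```

>>> apply_moves(
  plan=[
    {"jaw": 1, "delta_pos": [0.5, -1.6, 2], "spin": 0},
    {"jaw": 1, "delta_pos": [0.5, -1.6, 5], "spin": 0},
    {"jaw": 1, "delta_pos": [0.5, -1.6, 8], "spin": 0},
    {"jaw": 1, "delta_pos": [0.5, -1.6, 8.5], "spin": 0},
    {"jaw": 1, "delta_pos": [0.5, -1.6, 8.5], "spin": 0},
    {"jaw": 1, "delta_pos": [0.5, -1.6, 8.5], "spin": 0},
    {"jaw": 1, "delta_pos": [0.5, -1.6, 8.5], "spin": 0},
    {"jaw": 1, "delta_pos": [0.5, -1.6, 8.5], "spin": 0},
  ],
)

```text
time_s: 8.75
ee_pos: [480.2, -37.0, 75.1]
ee_rot: [179.4, -0.1, 32.7]
force: [1.2, -0.3, -0.3]
gripper_width: 21.4
```

```bash
python3 - <<'E'
from h import *
import pickle
s=env.state();C=cal("wrist");print(s["time_s"],s["ee_pos"].round(1),s["ee_rot"].round(1),s["force"].round(1))
im=cams.grab_frame("wrist")
np.save("w6.npy",im);pickle.dump((C,s),open("w6.pkl","wb"))
cv2.imwrite("pics/w6.png",cv2.resize(im[190:270,280:360],None,fx=7,fy=7,interpolation=cv2.INTER_CUBIC)[...,::-1])
for n,b in(("side",(200,250,330,390)),):
    i=cams.grab_frame(n)[b[0]:b[1],b[2]:b[3]];cv2.imwrite(f"pics/{n}6.png",cv2.resize(i,None,fx=10,fy=10,interpolation=cv2.INTER_CUBIC)[...,::-1])
E
```

```text
8.75 [480.2 -37.   75.1] [ 1.794e+02 -1.000e-01  3.270e+01] [ 1.2 -0.3 -0.3]
```

View pics/w6.png

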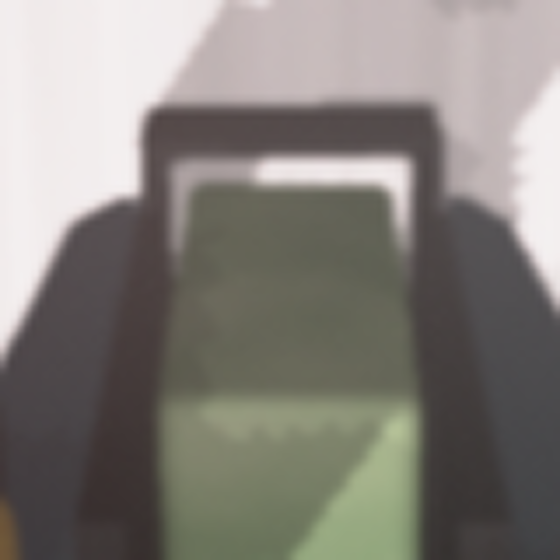

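View pics/side6.png

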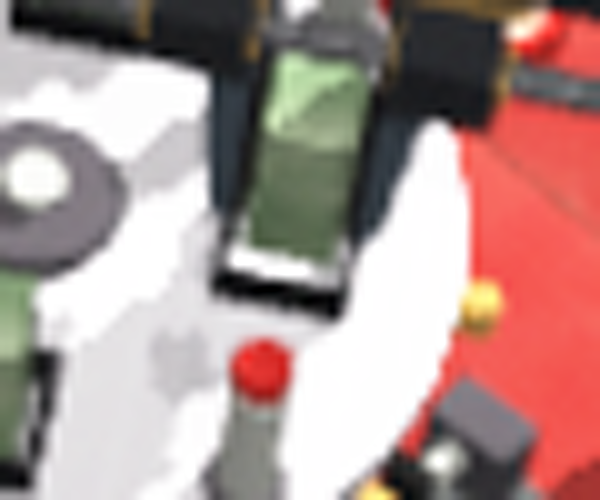

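```bash
python3 - <<'E'
from h import *
import pickle
C,s=pickle.load(open("w6.pkl","rb"))
T=Ro.from_euler("xyz",s["ee_rot"],degrees=True).as_matrix()
f=lambda p,z: (T.T@(ray("wrist",np.array(p)/7+[280,190]-0.43,z,C)-s["ee_pos"])).round(1)[:2]
print("inner",f((167,155),48),f((413,155),48),"outer",f((147,108),36),f((440,108),36))
print("base",f((189,185),52.7),f((390,185),52.7))
E
```

```text
inner [ 12.1 -12. ] [12.  13.5] outer [ 13.3 -14.9] [13.2 17.1]
base [10.5 -9.5] [10.4 10.9]
```

```bash
python3 - <<'E'
from h import *
import pickle
C,s=pickle.load(open("w6.pkl","rb"))
T=Ro.from_euler("xyz",s["ee_rot"],degrees=True).as_matrix()
def box(x,y,z,h): return np.array([s["ee_pos"]*[1,1,0]+T@np.array([x+a*h,y+b*h,0])*[1,1,0]+[0,0,z] for a,b in((1,-1),(1,1),(-1,1),(-1,-1))])
print("wrist crop:")
w=lambda P:((proj("wrist",P,C)-[280,190]+.43)*7).round(0).tolist()
print("rim in top",w(box(-.55,.7,48,13)),"out top",w(box(-.55,.7,48,16)),"out bot",w(box(-.55,.7,36,16)),"in bot",w(box(-.55,.7,36,13)))
sd=lambda P:((proj("side",P)-[330,200]+.45)*10).round(0).tolist()
print("side base",sd(box(-.55,0,52.7,11)),"top",sd(box(-.55,0,102.7,11)),"\nrim in top",sd(box(-.55,0,48,13)),"out top",sd(box(-.55,0,48,16)),"out bot",sd(box(-.55,0,36,16)))
E
```

```text
wrist crop:
rim in top [[162.0, 152.0], [413.0, 151.0], [408.0, 380.0], [166.0, 381.0]] out top [[132.0, 124.0], [442.0, 124.0], [436.0, 406.0], [139.0, 407.0]] out bot [[139.0, 90.0], [433.0, 89.0], [428.0, 359.0], [145.0, 359.0]] in bot [[167.0, 116.0], [405.0, 115.0], [402.0, 334.0], [171.0, 335.0]]
side base [[335.0, 272.0], [238.0, 251.0], [257.0, 171.0], [352.0, 191.0]] top [[358.0, 150.0], [257.0, 129.0], [276.0, 46.0], [376.0, 67.0]] 
rim in top [[340.0, 292.0], [226.0, 268.0], [248.0, 173.0], [360.0, 197.0]] out top [[351.0, 306.0], [210.0, 276.0], [237.0, 160.0], [376.0, 189.0]] out bot [[345.0, 334.0], [206.0, 304.0], [233.0, 188.0], [370.0, 217.0]]
```

>>> apply_moves(
  plan=[
    {"jaw": 1, "delta_pos": [-0.7, 0.2, 0], "spin": 0},
    {"jaw": 1, "delta_pos": [-0.7, 0.2, 2], "spin": 0},
    {"jaw": 1, "delta_pos": [-0.7, 0.2, 4], "spin": 0},
    {"jaw": 1, "delta_pos": [-0.7, 0.2, 6], "spin": 0},
    {"jaw": 1, "delta_pos": [-0.7, 0.2, 8], "spin": 0},
    {"jaw": 1, "delta_pos": [-0.7, 0.2, 9], "spin": 0},
    {"jaw": 1, "delta_pos": [-0.7, 0.2, 9], "spin": 0},
    {"jaw": 1, "delta_pos": [-0.7, 0.2, 9], "spin": 0},
  ],
)

```text
time_s: 9.85
ee_pos: [479.8, -37.6, 66.1]
ee_rot: [179.4, -0.1, 32.7]
force: [-0.3, -0.1, -0.3]
gripper_width: 21.3
```

```bash
python3 - <<'E'
from h import *
s=env.state();print(s["time_s"],s["ee_pos"].round(1),s["ee_rot"].round(1),s["force"].round(1))
im=cams.grab_frame("wrist")
cv2.imwrite("pics/w7.png",cv2.resize(im[190:270,280:360],None,fx=7,fy=7,interpolation=cv2.INTER_CUBIC)[...,::-1])
E
```

```text
9.85 [479.8 -37.6  66.1] [ 1.794e+02 -1.000e-01  3.270e+01] [-0.3 -0.1 -0.3]
```

View pics/w7.png

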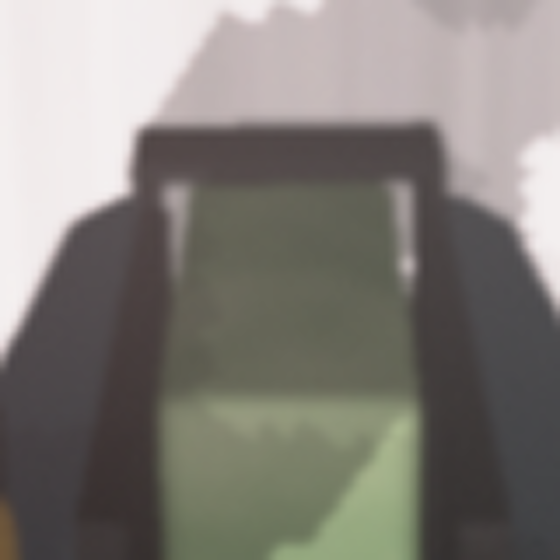

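The blank is entering the nest with no contact force, so I'll go on down.

>>> apply_moves(
  plan=[
    {"jaw": 1, "delta_pos": [0, 0, 1], "spin": 0},
    {"jaw": 1, "delta_pos": [0, 0, 2], "spin": 0},
    {"jaw": 1, "delta_pos": [0, 0, 3], "spin": 0},
    {"jaw": 1, "delta_pos": [0, 0, 4], "spin": 0},
    {"jaw": 1, "delta_pos": [0, 0, 5], "spin": 0},
    {"jaw": 1, "delta_pos": [0, 0, 6], "spin": 0},
    {"jaw": 1, "delta_pos": [0, 0, 6.7], "spin": 0},
    {"jaw": 1, "delta_pos": [0, 0, 6.7], "spin": 0},
  ],
)

```text
time_s: 10.9
ee_pos: [479.8, -37.7, 59.4]
ee_rot: [179.4, -0.1, 32.7]
force: [0.1, 0.5, -0.2]
gripper_width: 21.3
```

>>> apply_moves(
  plan=[
    {"jaw": 1, "delta_pos": [0, 0, 0.7], "spin": 0},
    {"jaw": 1, "delta_pos": [0, 0, 0.8], "spin": 0},
    {"jaw": 0.7, "delta_pos": [0, 0, 0.8], "spin": 0},
    {"jaw": 0.6, "delta_pos": [0, 0, 0.8], "spin": 0},
    {"jaw": 0.55, "delta_pos": [0, 0, 0.8], "spin": 0},
    {"jaw": 0.55, "delta_pos": [0, 0, 0.8], "spin": 0},
    {"jaw": 0.55, "delta_pos": [0, 0, 0.8], "spin": 0},
    {"jaw": 0.55, "delta_pos": [0, 0, 0.8], "spin": 0},
  ],
)

```text
time_s: 11.9
ee_pos: [479.8, -37.7, 58.6]
ee_rot: [179.4, -0.1, 32.7]
force: [0.2, -0.0, -0.0]
gripper_width: 41.5
```

```bash
python3 - <<'E'
from h import *
s=env.state();print(s["time_s"],s["ee_pos"].round(1),s["ee_rot"].round(1),s["force"].round(1),s["gripper_width"])
im=cams.grab_frame("wrist")
cv2.imwrite("pics/w8.png",cv2.resize(im[170:290,240:400],None,fx=4.5,fy=4.5,interpolation=cv2.INTER_CUBIC)[...,::-1])
E
```

```text
11.9 [479.8 -37.7  58.6] [ 1.794e+02 -1.000e-01  3.270e+01] [ 0.2 -0.  -0. ] 41.525291826742986
```

View pics/w8.png

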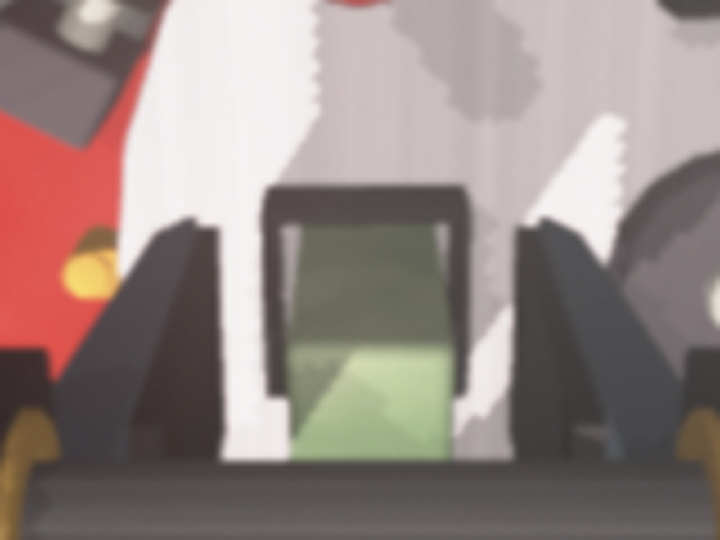

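>>> apply_moves(
  plan=[
    {"jaw": 0.55, "delta_pos": [0, 0, -10], "spin": 0},
    {"jaw": 0.55, "delta_pos": [0, 0, -30], "spin": 0},
    {"jaw": 0.55, "delta_pos": [0, 0, -55], "spin": 0},
    {"jaw": 0.55, "delta_pos": [0, 0, -80], "spin": 0},
    {"jaw": 0.7, "delta_pos": [0, 0, -100], "spin": -0.1},
    {"jaw": 1, "delta_pos": [-10, -8, -105], "spin": -0.2},
    {"jaw": 1, "delta_pos": [-20, -16, -105], "spin": -0.3},
    {"jaw": 1, "delta_pos": [-30, -20, -105], "spin": -0.4},
  ],
)

```text
time_s: 12.95
ee_pos: [442.6, -36.2, 164.1]
ee_rot: [179.4, 0.1, 55.8]
force: [-0.1, 0.1, -0.4]
gripper_width: 4.0
```

```bash
python3 - <<'E'
from h import *
import pickle
cams.grab_frame("wrist");cams.grab_frame("wrist")
s=env.state();C=cal("wrist");print(s["time_s"],s["ee_pos"].round(1),s["ee_rot"].round(1),s["force"].round(1),s["gripper_width"])
im=cams.grab_frame("wrist");np.save("w9.npy",im);pickle.dump((C,s),open("w9.pkl","wb"))
cv2.imwrite("pics/w9.png",im[...,::-1])
for n,b in(("scene",(180,310,250,390)),("side",(170,290,280,410))):
    i=cams.grab_frame(n)[b[0]:b[1],b[2]:b[3]];cv2.imwrite(f"pics/{n}9.png",cv2.resize(i,None,fx=4.5,fy=4.5,interpolation=cv2.INTER_CUBIC)[...,::-1])
E
```

```text
13.05 [442.1 -36.3 163.9] [1.794e+02 1.000e-01 5.560e+01] [ 0.3  0.2 -0.1] 0.5453827919187885
```

View pics/w9.png

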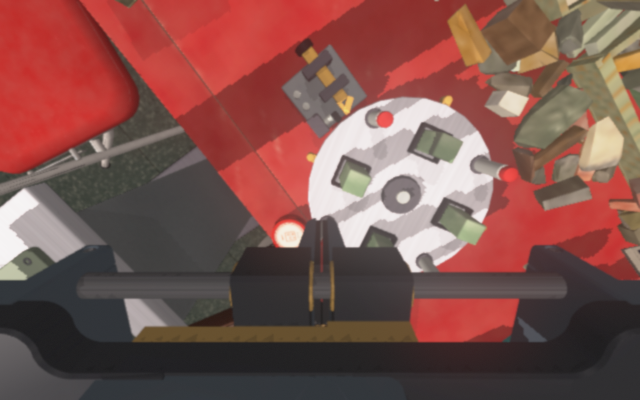

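View pics/side9.png

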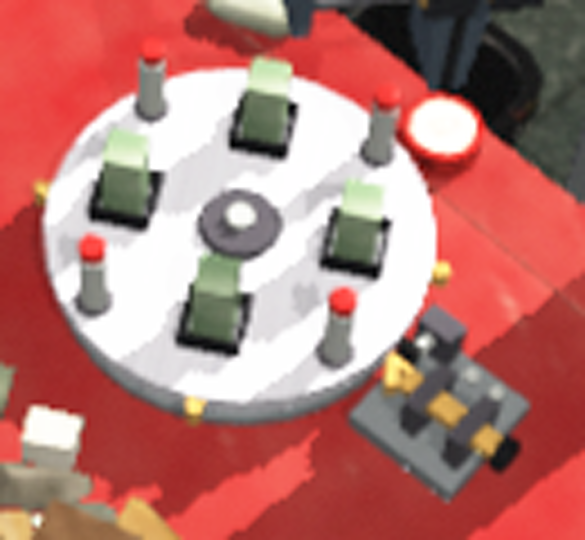

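The side view shows the blank standing in its nest at crop (355,225), like the other three. Now I'll estimate how much turn remains and set the start pose for the push.

```bash
python3 - <<'E'
from h import *
c=np.array([511.8,-86.5])
for nm,p in(("nose",(398,370)),("pad",(420,345)),("lug+y",(194,408)),("lug-x",(442,271))):
    q=ray("side",np.array(p)/4.5+[280,170],30)[:2]-c;print(nm,np.linalg.norm(q).round(1),np.degrees(np.arctan2(q[1],q[0])).round(1))
s=env.state(); a=np.radians(167.4); P2=c+86*np.array([np.cos(a),np.sin(a)]);print(P2)
tr=np.array([np.sin(a),-np.cos(a)])
T=P2+31*tr;print(T); go(s,[*T,130],77.4); go(s,[*T,58],77.4)
E
```

```text
nose 109.4 90.6
pad 109.2 100.2
lug+y 102.7 33.0
lug-x 104.7 124.4
[427.87115847 -67.73968124]
[434.63359896 -37.48626162]
delta [-6.  -7.1 33.7] spin -0.381
delta [ -5.9  -7.9 105.7] spin -0.381
```

>>> apply_moves(
  plan=[
    {"jaw": 1, "delta_pos": [-3, -4, 10], "spin": -0.15},
    {"jaw": 1, "delta_pos": [-6, -7.5, 20], "spin": -0.3},
    {"jaw": 1, "delta_pos": [-6, -7.8, 40], "spin": -0.381},
    {"jaw": 1, "delta_pos": [-6, -7.8, 58], "spin": -0.381},
    {"jaw": 1, "delta_pos": [-6, -7.8, 76], "spin": -0.381},
    {"jaw": 1, "delta_pos": [-6, -7.8, 92], "spin": -0.381},
    {"jaw": 1, "delta_pos": [-6, -7.8, 103], "spin": -0.381},
    {"jaw": 1, "delta_pos": [-6, -7.8, 105], "spin": -0.381},
  ],
)

```text
time_s: 14.2
ee_pos: [434.6, -37.6, 58.2]
ee_rot: [179.5, 0.3, 77.4]
force: [-0.4, -0.1, 0.7]
gripper_width: 0.7
```

```bash
python3 - <<'E'
from h import *
s=env.state();print(s["time_s"],s["ee_pos"].round(1),s["ee_rot"].round(1),s["force"].round(1),s["gripper_width"])
im=cams.grab_frame("wrist");cv2.imwrite("pics/w10.png",im[...,::-1])
for n,b in(("side",(170,290,280,410)),):
    i=cams.grab_frame(n)[b[0]:b[1],b[2]:b[3]];cv2.imwrite(f"pics/{n}10.png",cv2.resize(i,None,fx=4.5,fy=4.5,interpolation=cv2.INTER_CUBIC)[...,::-1])
E
```

```text
14.2 [434.6 -37.6  58.2] [179.5   0.3  77.4] [-0.4 -0.1  0.7] 0.7286691846761922
```

View pics/side10.png

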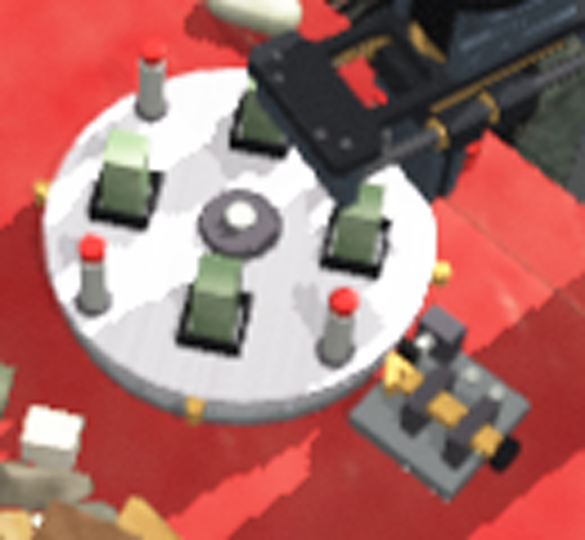

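View pics/w10.png

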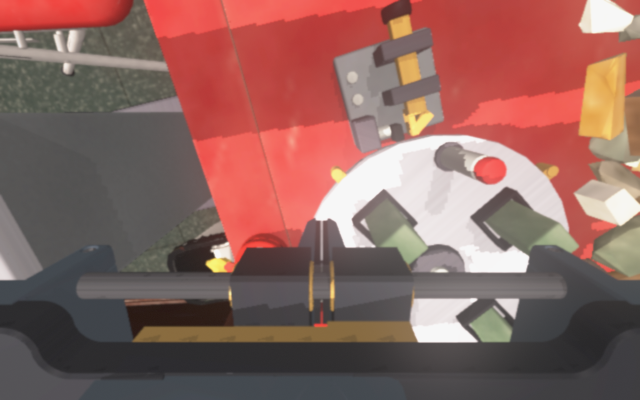

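```bash
cat >> h.py <<'E'
def arc(thetas,c=(511.8,-86.5)):
    s=env.state();T=Ro.from_euler("xyz",s["ee_rot"],degrees=True).as_matrix();p=s["ee_pos"]
    c=np.array([*c,p[2]]); r=p-c
    f=T.T@s["force"]; print(round(s["time_s"],2),"F tool",f.round(1),"pos",p.round(1),"yaw",s["ee_rot"][2].round(1),"polar",np.linalg.norm(r[:2]).round(1),np.degrees(np.arctan2(r[1],r[0])).round(2))
    for th in thetas:
        d=T.T@(c+Ro.from_euler("z",th,degrees=True).as_matrix()@r-p); print(th,d[:2].round(1),round(-np.radians(th),3))
E
python3 - <<'E'
from h import *
arc([1,2,3,4.5,6,8,10,12])
E
```

```text
14.3 F tool [-0.   0.4 -1.4] pos [435.  -37.6  58.8] yaw 77.4 polar 91.0 147.54
1 [-1.5 -0.5] -0.017
2 [-3. -1.] -0.035
3 [-4.5 -1.5] -0.052
4.5 [-6.8 -2.2] -0.079
6 [-9.1 -2.8] -0.105
8 [-12.2  -3.5] -0.14
10 [-15.3  -4.1] -0.175
12 [-18.5  -4.5] -0.209
```

>>> apply_moves(
  plan=[
    {"jaw": 1, "delta_pos": [-1.5, 0, 0], "spin": 0},
    {"jaw": 1, "delta_pos": [-3, 0, 0], "spin": 0},
    {"jaw": 1, "delta_pos": [-4.5, 0, 0], "spin": 0},
    {"jaw": 1, "delta_pos": [-6, 0, 0], "spin": 0},
    {"jaw": 1, "delta_pos": [-7.5, 0, 0], "spin": 0},
    {"jaw": 1, "delta_pos": [-9, 0, 0], "spin": 0},
    {"jaw": 1, "delta_pos": [-10.5, 0, 0], "spin": 0},
    {"jaw": 1, "delta_pos": [-12, 0, 0], "spin": 0},
  ],
)

```text
time_s: 15.3
ee_pos: [432.3, -49.2, 58.8]
ee_rot: [179.5, 0.3, 77.3]
force: [0.6, 2.3, -0.5]
gripper_width: 0.4
```

```bash
python3 - <<'E'
from h import *
arc([2,4,6,9,12,15,18,20])
E
```

```text
15.3 F tool [2.3 0.1 0.5] pos [432.3 -49.2  58.8] yaw 77.3 polar 87.8 154.88
2 [-3.  -0.6] -0.035
4 [-6.  -1.1] -0.07
6 [-9.1 -1.5] -0.105
9 [-13.6  -1.9] -0.157
12 [-18.2  -2.1] -0.209
15 [-22.8  -2. ] -0.262
18 [-27.4  -1.7] -0.314
20 [-30.5  -1.3] -0.349
```

>>> apply_moves(
  plan=[
    {"jaw": 1, "delta_pos": [-3, -0.6, 0], "spin": -0.035},
    {"jaw": 1, "delta_pos": [-6, -1.1, 0], "spin": -0.07},
    {"jaw": 1, "delta_pos": [-9.1, -1.5, 0], "spin": -0.105},
    {"jaw": 1, "delta_pos": [-13, -1.8, 0], "spin": -0.15},
    {"jaw": 1, "delta_pos": [-17, -2, 0], "spin": -0.195},
    {"jaw": 1, "delta_pos": [-21, -2.1, 0], "spin": -0.24},
    {"jaw": 1, "delta_pos": [-24.5, -1.9, 0], "spin": -0.28},
    {"jaw": 1, "delta_pos": [-27.4, -1.7, 0], "spin": -0.314},
  ],
)

```text
time_s: 16.3
ee_pos: [424.1, -75.5, 58.8]
ee_rot: [179.6, 0.4, 95.4]
force: [-1.6, 1.0, -0.2]
gripper_width: 0.4
```

```bash
python3 - <<'E'
from h import *
arc([2,4,6,8,10,12,14,15])
i=cams.grab_frame("side")[170:290,280:410];cv2.imwrite("pics/side11.png",cv2.resize(i,None,fx=4.5,fy=4.5,interpolation=cv2.INTER_CUBIC)[...,::-1])
E
```

```text
16.3 F tool [ 1.1 -1.5  0.2] pos [424.1 -75.5  58.8] yaw 95.4 polar 88.4 172.84
2 [-3.  -0.6] -0.035
4 [-6.1 -1.1] -0.07
6 [-9.1 -1.5] -0.105
8 [-12.2  -1.8] -0.14
10 [-15.3  -2. ] -0.175
12 [-18.4  -2.1] -0.209
14 [-21.4  -2.1] -0.244
15 [-23.  -2.] -0.262
```

View pics/side11.png

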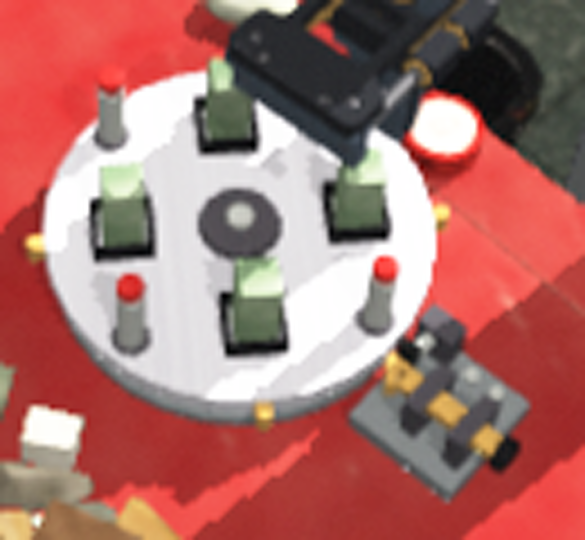

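>>> apply_moves(
  plan=[
    {"jaw": 1, "delta_pos": [-3, -0.6, 0], "spin": -0.035},
    {"jaw": 1, "delta_pos": [-6.1, -1.1, 0], "spin": -0.07},
    {"jaw": 1, "delta_pos": [-9.1, -1.5, 0], "spin": -0.105},
    {"jaw": 1, "delta_pos": [-12.2, -1.8, 0], "spin": -0.14},
    {"jaw": 1, "delta_pos": [-15.3, -2, 0], "spin": -0.175},
    {"jaw": 1, "delta_pos": [-17.6, -2.1, 0], "spin": -0.2},
    {"jaw": 1, "delta_pos": [-19.9, -2.1, 0], "spin": -0.226},
    {"jaw": 1, "delta_pos": [-21.4, -2.1, 0], "spin": -0.244},
  ],
)

```text
time_s: 17.35
ee_pos: [423.7, -97.3, 58.8]
ee_rot: [179.8, 0.5, 109.5]
force: [-1.1, 1.3, -0.8]
gripper_width: 0.5
```

```bash
python3 - <<'E'
from h import *
arc([0.5,1,2,3,4,5,6])
i=cams.grab_frame("side")[170:290,280:410];cv2.imwrite("pics/side12.png",cv2.resize(i,None,fx=4.5,fy=4.5,interpolation=cv2.INTER_CUBIC)[...,::-1])
E
```

```text
17.35 F tool [ 1.6 -0.6  0.8] pos [423.7 -97.3  58.8] yaw 109.5 polar 88.8 -173.0
0.5 [-0.8 -0.2] -0.009
1 [-1.5 -0.3] -0.017
2 [-3.  -0.6] -0.035
3 [-4.6 -0.9] -0.052
4 [-6.1 -1.1] -0.07
5 [-7.6 -1.3] -0.087
6 [-9.2 -1.5] -0.105
```

View pics/side12.png

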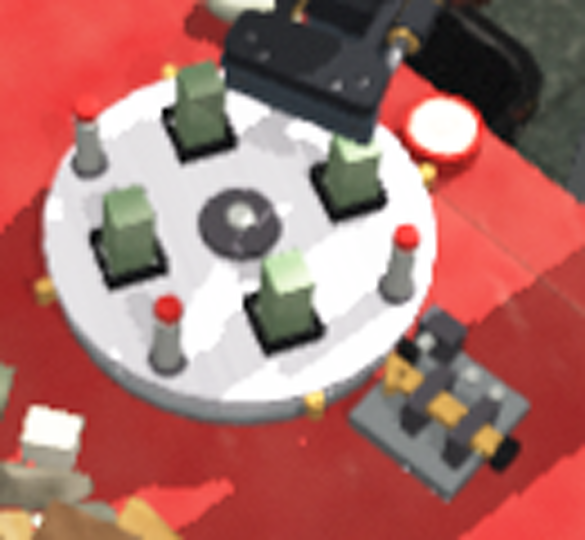

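>>> apply_moves(
  plan=[
    {"jaw": 1, "delta_pos": [-1.2, -0.2, 0], "spin": -0.013},
    {"jaw": 1, "delta_pos": [-2.4, -0.5, 0], "spin": -0.027},
    {"jaw": 1, "delta_pos": [-3.6, -0.7, 0], "spin": -0.041},
    {"jaw": 1, "delta_pos": [-4.8, -0.9, 0], "spin": -0.055},
    {"jaw": 1, "delta_pos": [-6, -1.1, 0], "spin": -0.069},
    {"jaw": 1, "delta_pos": [-7.2, -1.3, 0], "spin": -0.083},
    {"jaw": 1, "delta_pos": [-8.4, -1.4, 0], "spin": -0.097},
    {"jaw": 1, "delta_pos": [-9.2, -1.5, 0], "spin": -0.105},
  ],
)

```text
time_s: 18.4
ee_pos: [425.3, -106.7, 58.9]
ee_rot: [179.8, 0.5, 115.5]
force: [-1.2, -0.6, -0.9]
gripper_width: 0.5
```

```bash
python3 - <<'E'
from h import *
arc([1,2,3,4])
E
```

```text
18.4 F tool [-0.1 -1.4  0.9] pos [ 425.3 -106.7   58.9] yaw 115.5 polar 88.9 -166.83
1 [-1.5 -0.3] -0.017
2 [-3.  -0.6] -0.035
3 [-4.6 -0.9] -0.052
4 [-6.1 -1.1] -0.07
```

>>> apply_moves(
  plan=[
    {"jaw": 1, "delta_pos": [-0.6, -0.1, 0], "spin": -0.007},
    {"jaw": 1, "delta_pos": [-1.2, -0.2, 0], "spin": -0.014},
    {"jaw": 1, "delta_pos": [-1.8, -0.3, 0], "spin": -0.021},
    {"jaw": 1, "delta_pos": [-2.4, -0.5, 0], "spin": -0.028},
    {"jaw": 1, "delta_pos": [-3, -0.6, 0], "spin": -0.035},
    {"jaw": 1, "delta_pos": [-3.6, -0.7, 0], "spin": -0.041},
    {"jaw": 1, "delta_pos": [-4.2, -0.8, 0], "spin": -0.048},
    {"jaw": 1, "delta_pos": [-4.6, -0.9, 0], "spin": -0.052},
  ],
)

```text
time_s: 19.4
ee_pos: [426.4, -111.3, 58.9]
ee_rot: [179.9, 0.5, 118.5]
force: [-2.2, -0.2, -0.6]
gripper_width: 0.5
```

```bash
python3 - <<'E'
from h import *
arc([1,2,3,4])
i=cams.grab_frame("side")[170:290,280:410];cv2.imwrite("pics/side13.png",cv2.resize(i,None,fx=4.5,fy=4.5,interpolation=cv2.INTER_CUBIC)[...,::-1])
E
```

```text
19.4 F tool [ 0.8 -2.1  0.6] pos [ 426.4 -111.3   58.9] yaw 118.5 polar 88.9 -163.78
1 [-1.5 -0.3] -0.017
2 [-3.  -0.6] -0.035
3 [-4.6 -0.9] -0.052
4 [-6.1 -1.1] -0.07
```

View pics/side13.png

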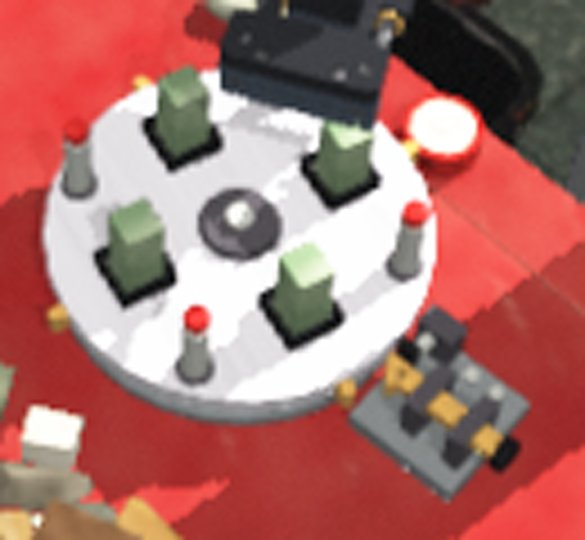

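>>> apply_moves(
  plan=[
    {"jaw": 1, "delta_pos": [-0.6, -0.1, 0], "spin": -0.007},
    {"jaw": 1, "delta_pos": [-1.2, -0.2, 0], "spin": -0.014},
    {"jaw": 1, "delta_pos": [-1.8, -0.3, 0], "spin": -0.021},
    {"jaw": 1, "delta_pos": [-2.4, -0.5, 0], "spin": -0.028},
    {"jaw": 1, "delta_pos": [-3, -0.6, 0], "spin": -0.035},
    {"jaw": 1, "delta_pos": [-3.6, -0.7, 0], "spin": -0.041},
    {"jaw": 1, "delta_pos": [-4.2, -0.8, 0], "spin": -0.048},
    {"jaw": 1, "delta_pos": [-4.6, -0.9, 0], "spin": -0.052},
  ],
)

```text
time_s: 20.45
ee_pos: [427.9, -115.9, 58.9]
ee_rot: [179.9, 0.5, 121.5]
force: [-2.8, -0.6, -0.7]
gripper_width: 0.5
```

```bash
python3 - <<'E'
from h import *
arc([1,2,3])
i=cams.grab_frame("side")[170:290,280:410];cv2.imwrite("pics/side14.png",cv2.resize(i,None,fx=4.5,fy=4.5,interpolation=cv2.INTER_CUBIC)[...,::-1])
E
```

```text
20.45 F tool [ 1.  -2.7  0.7] pos [ 427.9 -115.9   58.9] yaw 121.5 polar 88.9 -160.69
1 [-1.5 -0.3] -0.017
2 [-3.  -0.6] -0.035
3 [-4.6 -0.9] -0.052
```

View pics/side14.png

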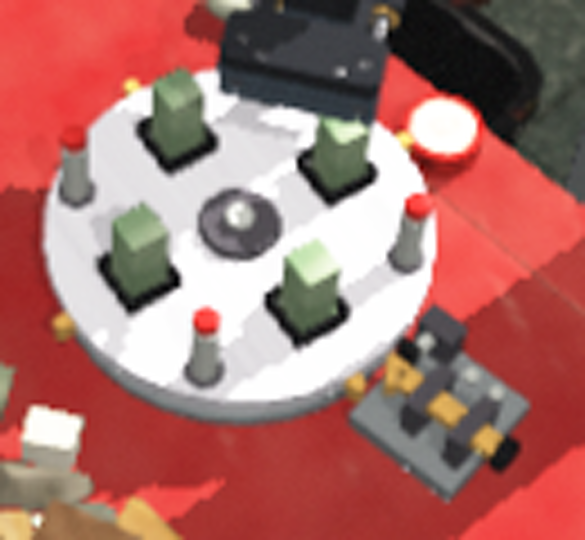

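```bash
python3 - <<'E'
from h import *
c=np.array([511.8,-86.5])
A=[]
for p in [(417,205),(205,320),(74,137)]:
    q=ray("side",np.array(p)/4.5+[280,170],89)[:2]-c;A.append(np.degrees(np.arctan2(q[1],q[0])));print(np.linalg.norm(q).round(1),A[-1].round(1))
# post_2 at mean
a=np.mean([A[0]+90,A[1]%360+180,A[2]%360-90+0])  if 0 else None
s=env.state();T=Ro.from_euler("xyz",s["ee_rot"],degrees=True).as_matrix()
for a in [A[0]+90,A[1]+180,A[2]+270]:
    P=np.array([*(c+86*np.array([np.cos(np.radians(a)),np.sin(np.radians(a))])),s["ee_pos"][2]]);print(a%360,(T.T@(P-s["ee_pos"])).round(1))
print(s["effort"].round(2),s["torque"].round(2),s["force"])
E
```

```text
85.5 122.6
87.1 33.1
85.5 -55.7
212.61566400196324 [-20.4   0.9   0.2]
213.06628419725234 [-21.1   0.9   0.2]
214.27887580137022 [-22.9   0.9   0.2]
[  0.38 -32.96 -18.01   0.13  -0.67  -0.05] [-0.01  0.43 -0.06] [-2.18237896 -0.38978789 -0.7125833 ]
```

>>> apply_moves(
  plan=[
    {"jaw": 1, "delta_pos": [-0.4, -0.1, 0], "spin": -0.004},
    {"jaw": 1, "delta_pos": [-0.8, -0.1, 0], "spin": -0.009},
    {"jaw": 1, "delta_pos": [-1.2, -0.2, 0], "spin": -0.013},
    {"jaw": 1, "delta_pos": [-1.5, -0.3, 0], "spin": -0.017},
    {"jaw": 1, "delta_pos": [-1.9, -0.4, 0], "spin": -0.022},
    {"jaw": 1, "delta_pos": [-2.3, -0.4, 0], "spin": -0.026},
    {"jaw": 1, "delta_pos": [-2.7, -0.5, 0], "spin": -0.031},
    {"jaw": 1, "delta_pos": [-3, -0.6, 0], "spin": -0.035},
  ],
)

```text
time_s: 21.5
ee_pos: [429.1, -118.8, 59.0]
ee_rot: [179.9, 0.5, 123.6]
force: [-3.7, 0.3, -0.6]
gripper_width: 0.2
```

```bash
python3 - <<'E'
from h import *
arc([1])
i=cams.grab_frame("side")[220:290,330:410];cv2.imwrite("pics/side15.png",cv2.resize(i,None,fx=6,fy=6,interpolation=cv2.INTER_CUBIC)[...,::-1])
E
```

```text
21.5 F tool [ 2.3 -3.   0.6] pos [ 429.1 -118.8   59. ] yaw 123.6 polar 88.8 -158.66
1 [-1.5 -0.3] -0.017
```

View pics/side15.png

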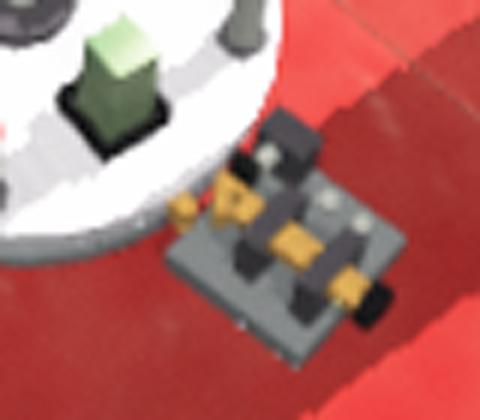

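>>> apply_moves(
  plan=[
    {"jaw": 1, "delta_pos": [-0.4, -0.3, 0], "spin": -0.004},
    {"jaw": 1, "delta_pos": [-0.8, -0.5, 0], "spin": -0.009},
    {"jaw": 1, "delta_pos": [-1.2, -0.7, 0], "spin": -0.013},
    {"jaw": 1, "delta_pos": [-1.5, -0.8, 0], "spin": -0.017},
    {"jaw": 1, "delta_pos": [-1.9, -0.9, 0], "spin": -0.022},
    {"jaw": 1, "delta_pos": [-2.3, -1, 0], "spin": -0.026},
    {"jaw": 1, "delta_pos": [-2.7, -1.1, 0], "spin": -0.031},
    {"jaw": 1, "delta_pos": [-3, -1.2, 0], "spin": -0.035},
  ],
)

```text
time_s: 22.55
ee_pos: [430.0, -122.1, 59.1]
ee_rot: [179.9, 0.6, 125.6]
force: [-0.8, 0.3, 0.0]
gripper_width: 0.5
```

```bash
python3 - <<'E'
from h import *
arc([1])
i=cams.grab_frame("side")[220:290,330:410];cv2.imwrite("pics/side16.png",cv2.resize(i,None,fx=6,fy=6,interpolation=cv2.INTER_CUBIC)[...,::-1])
E
```

```text
22.55 F tool [ 0.7 -0.5 -0. ] pos [ 430.  -122.1   59.1] yaw 125.6 polar 89.2 -156.49
1 [-1.5 -0.3] -0.017
```

View pics/side16.png

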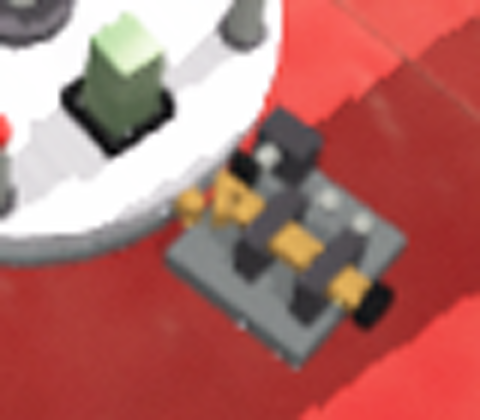

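>>> apply_moves(
  plan=[
    {"jaw": 1, "delta_pos": [-0.4, -0.1, 0], "spin": -0.004},
    {"jaw": 1, "delta_pos": [-0.8, -0.2, 0], "spin": -0.009},
    {"jaw": 1, "delta_pos": [-1.2, -0.3, 0], "spin": -0.013},
    {"jaw": 1, "delta_pos": [-1.5, -0.4, 0], "spin": -0.017},
    {"jaw": 1, "delta_pos": [-1.9, -0.5, 0], "spin": -0.022},
    {"jaw": 1, "delta_pos": [-2.3, -0.6, 0], "spin": -0.026},
    {"jaw": 1, "delta_pos": [-2.7, -0.7, 0], "spin": -0.031},
    {"jaw": 1, "delta_pos": [-3, -0.8, 0], "spin": -0.035},
  ],
)

```text
time_s: 23.6
ee_pos: [431.2, -125.0, 59.2]
ee_rot: [179.9, 0.6, 127.6]
force: [0.3, 1.3, 0.1]
gripper_width: 0.5
```

```bash
python3 - <<'E'
from h import *
arc([1])
i=cams.grab_frame("side")[220:290,330:410];cv2.imwrite("pics/side17.png",cv2.resize(i,None,fx=6,fy=6,interpolation=cv2.INTER_CUBIC)[...,::-1])
E
```

```text
23.6 F tool [ 0.8  1.1 -0.2] pos [ 431.2 -125.    59.2] yaw 127.6 polar 89.3 -154.45
1 [-1.5 -0.3] -0.017
```

View pics/side17.png

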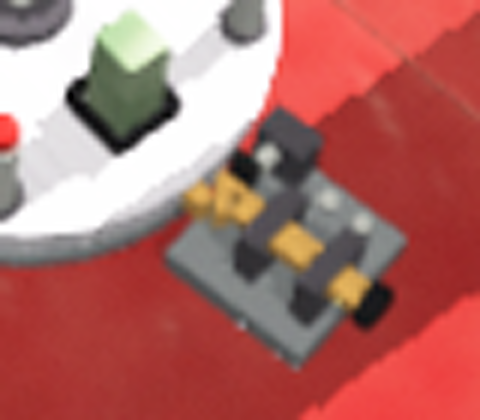

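>>> apply_moves(
  plan=[
    {"jaw": 1, "delta_pos": [-0.3, 0, 0], "spin": -0.003},
    {"jaw": 1, "delta_pos": [-0.6, -0.1, 0], "spin": -0.007},
    {"jaw": 1, "delta_pos": [-0.9, -0.1, 0], "spin": -0.01},
    {"jaw": 1, "delta_pos": [-1.2, -0.2, 0], "spin": -0.014},
    {"jaw": 1, "delta_pos": [-1.5, -0.3, 0], "spin": -0.017},
    {"jaw": 1, "delta_pos": [-1.8, -0.3, 0], "spin": -0.021},
    {"jaw": 1, "delta_pos": [-2.1, -0.4, 0], "spin": -0.024},
    {"jaw": 1, "delta_pos": [-2.3, -0.4, 0], "spin": -0.026},
  ],
)

```text
time_s: 24.65
ee_pos: [432.0, -126.9, 59.1]
ee_rot: [180.0, 0.5, 129.1]
force: [-1.8, 4.6, 0.7]
gripper_width: 0.8
```

```bash
python3 - <<'E'
from h import *
arc([1])
E
```

```text
24.65 F tool [ 4.7  1.5 -0.7] pos [ 432.  -126.9   59.1] yaw 129.1 polar 89.5 -153.16
1 [-1.5 -0.3] -0.017
```

>>> apply_moves(
  plan=[
    {"jaw": 1, "delta_pos": [-0.3, 0, 0], "spin": -0.003},
    {"jaw": 1, "delta_pos": [-0.6, 0, 0], "spin": -0.007},
    {"jaw": 1, "delta_pos": [-0.9, -0.1, 0], "spin": -0.01},
    {"jaw": 1, "delta_pos": [-1.2, -0.1, 0], "spin": -0.014},
    {"jaw": 1, "delta_pos": [-1.5, -0.2, 0], "spin": -0.017},
    {"jaw": 1, "delta_pos": [-1.8, -0.2, 0], "spin": -0.021},
    {"jaw": 1, "delta_pos": [-2.1, -0.3, 0], "spin": -0.024},
    {"jaw": 1, "delta_pos": [-2.3, -0.3, 0], "spin": -0.026},
  ],
)

```text
time_s: 25.65
ee_pos: [433.0, -128.8, 59.1]
ee_rot: [180.0, 0.5, 130.6]
force: [-3.4, 4.1, 2.0]
gripper_width: 0.6
```

```bash
python3 - <<'E'
from h import *
arc([1])
E
```

```text
25.65 F tool [ 5.3  0.1 -2.1] pos [ 433.  -128.8   59.1] yaw 130.6 polar 89.5 -151.75
1 [-1.5 -0.3] -0.017
```

>>> apply_moves(
  plan=[
    {"jaw": 1, "delta_pos": [-0.3, 0, 0], "spin": -0.003},
    {"jaw": 1, "delta_pos": [-0.6, -0.1, 0], "spin": -0.007},
    {"jaw": 1, "delta_pos": [-0.9, -0.1, 0], "spin": -0.01},
    {"jaw": 1, "delta_pos": [-1.2, -0.2, 0], "spin": -0.014},
    {"jaw": 1, "delta_pos": [-1.5, -0.3, 0], "spin": -0.017},
    {"jaw": 1, "delta_pos": [-1.8, -0.3, 0], "spin": -0.021},
    {"jaw": 1, "delta_pos": [-2.1, -0.4, 0], "spin": -0.024},
    {"jaw": 1, "delta_pos": [-2.3, -0.4, 0], "spin": -0.026},
  ],
)

```text
time_s: 26.65
ee_pos: [433.9, -130.7, 59.1]
ee_rot: [-180.0, 0.5, 132.1]
force: [-3.5, 4.8, 1.4]
gripper_width: 0.9
```

```bash
python3 - <<'E'
from h import *
arc([1])
i=cams.grab_frame("side")[220:290,330:410];cv2.imwrite("pics/side18.png",cv2.resize(i,None,fx=6,fy=6,interpolation=cv2.INTER_CUBIC)[...,::-1])
E
```

```text
26.65 F tool [ 5.9  0.6 -1.5] pos [ 433.9 -130.7   59.1] yaw 132.1 polar 89.6 -150.42
1 [-1.5 -0.3] -0.017
```

View pics/side18.png

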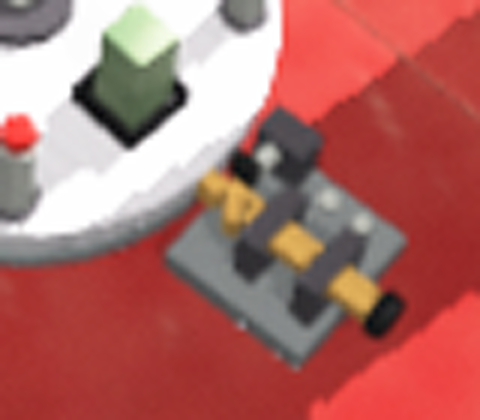

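The knob has moved out to crop (383,312), so the lug is riding the catch at about 6 N, as described.

>>> apply_moves(
  plan=[
    {"jaw": 1, "delta_pos": [-0.3, 0, 0], "spin": -0.003},
    {"jaw": 1, "delta_pos": [-0.6, -0.1, 0], "spin": -0.007},
    {"jaw": 1, "delta_pos": [-0.9, -0.1, 0], "spin": -0.01},
    {"jaw": 1, "delta_pos": [-1.2, -0.2, 0], "spin": -0.014},
    {"jaw": 1, "delta_pos": [-1.5, -0.3, 0], "spin": -0.017},
    {"jaw": 1, "delta_pos": [-1.8, -0.3, 0], "spin": -0.021},
    {"jaw": 1, "delta_pos": [-2.1, -0.4, 0], "spin": -0.024},
    {"jaw": 1, "delta_pos": [-2.3, -0.4, 0], "spin": -0.026},
  ],
)

```text
time_s: 27.7
ee_pos: [435.2, -132.8, 59.1]
ee_rot: [-180.0, 0.5, 133.6]
force: [-1.0, 1.2, 0.3]
gripper_width: 0.3
```

```bash
python3 - <<'E'
from h import *
arc([1])
E
```

```text
27.7 F tool [ 1.6  0.1 -0.3] pos [ 435.2 -132.8   59.1] yaw 133.6 polar 89.5 -148.82
1 [-1.5 -0.3] -0.017
```

>>> apply_moves(
  plan=[
    {"jaw": 1, "delta_pos": [-0.2, 0, 0], "spin": -0.002},
    {"jaw": 1, "delta_pos": [-0.4, -0.1, 0], "spin": -0.004},
    {"jaw": 1, "delta_pos": [-0.6, -0.1, 0], "spin": -0.006},
    {"jaw": 1, "delta_pos": [-0.8, -0.1, 0], "spin": -0.008},
    {"jaw": 1, "delta_pos": [-1, -0.2, 0], "spin": -0.01},
    {"jaw": 1, "delta_pos": [-1.1, -0.2, 0], "spin": -0.012},
    {"jaw": 1, "delta_pos": [-1.2, -0.2, 0], "spin": -0.014},
    {"jaw": 1, "delta_pos": [-1.2, -0.2, 0], "spin": -0.014},
  ],
)

```text
time_s: 28.7
ee_pos: [435.9, -133.9, 59.1]
ee_rot: [-180.0, 0.5, 134.4]
force: [-1.9, 1.7, 1.1]
gripper_width: 0.5
```

```bash
python3 - <<'E'
from h import *
arc([1])
E
```

```text
28.7 F tool [ 2.5 -0.2 -1.1] pos [ 435.9 -133.9   59.1] yaw 134.4 polar 89.5 -148.04
1 [-1.5 -0.3] -0.017
```

>>> apply_moves(
  plan=[
    {"jaw": 1, "delta_pos": [-0.2, 0, 0], "spin": -0.002},
    {"jaw": 1, "delta_pos": [-0.4, -0.1, 0], "spin": -0.004},
    {"jaw": 1, "delta_pos": [-0.6, -0.1, 0], "spin": -0.006},
    {"jaw": 1, "delta_pos": [-0.8, -0.1, 0], "spin": -0.008},
    {"jaw": 1, "delta_pos": [-1, -0.2, 0], "spin": -0.01},
    {"jaw": 1, "delta_pos": [-1.1, -0.2, 0], "spin": -0.012},
    {"jaw": 1, "delta_pos": [-1.2, -0.2, 0], "spin": -0.014},
    {"jaw": 1, "delta_pos": [-1.2, -0.2, 0], "spin": -0.014},
  ],
)

```text
time_s: 29.7
ee_pos: [436.5, -135.0, 59.1]
ee_rot: [-179.9, 0.5, 135.2]
force: [-2.9, -0.4, -0.1]
gripper_width: 0.5
```

```bash
python3 - <<'E'
from h import *
arc([1])
i=cams.grab_frame("side")[220:290,330:410];cv2.imwrite("pics/side19.png",cv2.resize(i,None,fx=6,fy=6,interpolation=cv2.INTER_CUBIC)[...,::-1])
E
```

```text
29.7 F tool [ 1.7 -2.3  0.1] pos [ 436.5 -135.    59.1] yaw 135.2 polar 89.5 -147.22
1 [-1.5 -0.3] -0.017
```

View pics/side19.png

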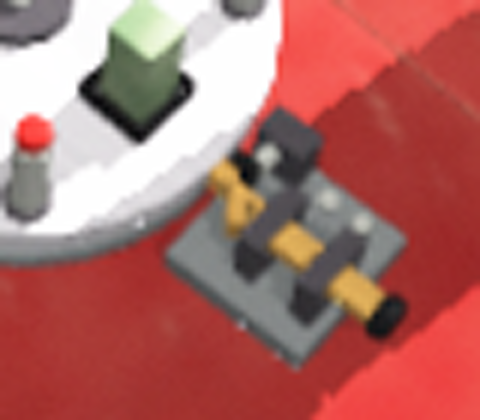

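>>> apply_moves(
  plan=[
    {"jaw": 1, "delta_pos": [-0.2, -0.1, 0], "spin": -0.002},
    {"jaw": 1, "delta_pos": [-0.4, -0.2, 0], "spin": -0.004},
    {"jaw": 1, "delta_pos": [-0.6, -0.3, 0], "spin": -0.006},
    {"jaw": 1, "delta_pos": [-0.8, -0.4, 0], "spin": -0.008},
    {"jaw": 1, "delta_pos": [-1, -0.5, 0], "spin": -0.01},
    {"jaw": 1, "delta_pos": [-1.1, -0.6, 0], "spin": -0.012},
    {"jaw": 1, "delta_pos": [-1.2, -0.6, 0], "spin": -0.014},
    {"jaw": 1, "delta_pos": [-1.2, -0.6, 0], "spin": -0.014},
  ],
)

```text
time_s: 30.75
ee_pos: [437.1, -136.1, 59.1]
ee_rot: [-180.0, 0.5, 136.0]
force: [-1.0, 1.5, -0.0]
gripper_width: 0.2
```

```bash
python3 - <<'E'
from h import *
arc([1])
E
```

```text
30.75 F tool [1.7 0.4 0. ] pos [ 437.1 -136.1   59.1] yaw 136.0 polar 89.7 -146.4
1 [-1.5 -0.3] -0.017
```

>>> apply_moves(
  plan=[
    {"jaw": 1, "delta_pos": [-0.2, 0, 0], "spin": -0.002},
    {"jaw": 1, "delta_pos": [-0.4, -0.1, 0], "spin": -0.004},
    {"jaw": 1, "delta_pos": [-0.6, -0.1, 0], "spin": -0.006},
    {"jaw": 1, "delta_pos": [-0.8, -0.2, 0], "spin": -0.008},
    {"jaw": 1, "delta_pos": [-1, -0.2, 0], "spin": -0.01},
    {"jaw": 1, "delta_pos": [-1.1, -0.3, 0], "spin": -0.012},
    {"jaw": 1, "delta_pos": [-1.2, -0.3, 0], "spin": -0.014},
    {"jaw": 1, "delta_pos": [-1.2, -0.3, 0], "spin": -0.014},
  ],
)

```text
time_s: 31.75
ee_pos: [437.4, -136.8, 59.1]
ee_rot: [-179.9, 0.4, 136.8]
force: [-2.7, 5.3, 1.1]
gripper_width: 0.6
```

```bash
python3 - <<'E'
from h import *
arc([1])
E
```

```text
31.75 F tool [ 5.6  2.  -1.1] pos [ 437.4 -136.8   59.1] yaw 136.8 polar 89.8 -145.94
1 [-1.5 -0.3] -0.017
```

The rubber stop is reached at 5.6 N. From here I'll press in small increments.

>>> apply_moves(
  plan=[
    {"jaw": 1, "delta_pos": [-0.6, 0, 0], "spin": -0.002},
    {"jaw": 1, "delta_pos": [-0.7, 0, 0], "spin": -0.004},
    {"jaw": 1, "delta_pos": [-0.9, 0, 0], "spin": -0.006},
    {"jaw": 1, "delta_pos": [-1, 0, 0], "spin": -0.007},
    {"jaw": 1, "delta_pos": [-1.2, 0, 0], "spin": -0.008},
    {"jaw": 1, "delta_pos": [-1.3, 0, 0], "spin": -0.009},
    {"jaw": 1, "delta_pos": [-1.4, 0, 0], "spin": -0.01},
    {"jaw": 1, "delta_pos": [-1.4, 0, 0], "spin": -0.01},
  ],
)

```text
time_s: 32.75
ee_pos: [437.5, -137.1, 59.1]
ee_rot: [-179.9, 0.3, 137.4]
force: [-2.9, 5.9, 3.0]
gripper_width: 0.4
```

```bash
python3 - <<'E'
from h import *
arc([1])
E
```

```text
32.75 F tool [ 6.1  2.4 -3. ] pos [ 437.5 -137.1   59.1] yaw 137.4 polar 89.9 -145.74
1 [-1.5 -0.3] -0.017
```

>>> apply_moves(
  plan=[
    {"jaw": 1, "delta_pos": [-1.1, 0, 0], "spin": 0},
    {"jaw": 1, "delta_pos": [-1.3, 0, 0], "spin": -0.002},
    {"jaw": 1, "delta_pos": [-1.5, 0, 0], "spin": -0.003},
    {"jaw": 1, "delta_pos": [-1.7, 0, 0], "spin": -0.004},
    {"jaw": 1, "delta_pos": [-1.9, 0, 0], "spin": -0.005},
    {"jaw": 1, "delta_pos": [-2.1, 0, 0], "spin": -0.006},
    {"jaw": 1, "delta_pos": [-2.2, 0, 0], "spin": -0.007},
    {"jaw": 1, "delta_pos": [-2.2, 0, 0], "spin": -0.007},
  ],
)

```text
time_s: 33.75
ee_pos: [437.6, -137.5, 59.1]
ee_rot: [-179.9, 0.1, 137.7]
force: [-4.0, 7.6, 4.9]
gripper_width: 0.2
```

```bash
python3 - <<'E'
from h import *
arc([1])
E
```

```text
33.75 F tool [ 8.1  2.9 -4.9] pos [ 437.6 -137.5   59.1] yaw 137.7 polar 90.1 -145.53
1 [-1.5 -0.3] -0.017
```

>>> apply_moves(
  plan=[
    {"jaw": 1, "delta_pos": [-1.8, 0.1, -0.2], "spin": 0},
    {"jaw": 1, "delta_pos": [-2, 0.2, -0.4], "spin": -0.001},
    {"jaw": 1, "delta_pos": [-2.2, 0.3, -0.5], "spin": -0.002},
    {"jaw": 1, "delta_pos": [-2.4, 0.3, -0.5], "spin": -0.003},
    {"jaw": 1, "delta_pos": [-2.6, 0.3, -0.5], "spin": -0.004},
    {"jaw": 1, "delta_pos": [-2.8, 0.3, -0.5], "spin": -0.005},
    {"jaw": 1, "delta_pos": [-3, 0.3, -0.5], "spin": -0.006},
    {"jaw": 1, "delta_pos": [-3, 0.3, -0.5], "spin": -0.006},
  ],
)

```text
time_s: 34.75
ee_pos: [437.6, -137.7, 59.2]
ee_rot: [-179.8, -0.2, 138.1]
force: [-5.1, 8.3, 4.0]
gripper_width: 0.6
```

```bash
python3 - <<'E'
from h import *
arc([1])
i=cams.grab_frame("side")[220:290,330:410];cv2.imwrite("pics/side20.png",cv2.resize(i,None,fx=6,fy=6,interpolation=cv2.INTER_CUBIC)[...,::-1])
E
```

```text
34.75 F tool [ 9.4  2.7 -3.9] pos [ 437.6 -137.7   59.2] yaw 138.1 polar 90.1 -145.41
1 [-1.5 -0.4] -0.017
```

View pics/side20.png

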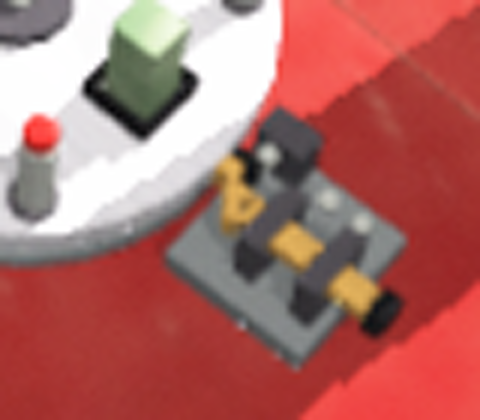

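>>> apply_moves(
  plan=[
    {"jaw": 1, "delta_pos": [-2.8, 0.1, -0.4], "spin": 0},
    {"jaw": 1, "delta_pos": [-3.1, 0.2, -0.6], "spin": -0.001},
    {"jaw": 1, "delta_pos": [-3.4, 0.2, -0.6], "spin": -0.002},
    {"jaw": 1, "delta_pos": [-3.7, 0.3, -0.6], "spin": -0.003},
    {"jaw": 1, "delta_pos": [-4, 0.3, -0.6], "spin": -0.003},
    {"jaw": 1, "delta_pos": [-4.3, 0.3, -0.6], "spin": -0.003},
    {"jaw": 1, "delta_pos": [-4.6, 0.3, -0.6], "spin": -0.003},
    {"jaw": 1, "delta_pos": [-4.6, 0.3, -0.6], "spin": -0.003},
  ],
)

```text
time_s: 35.8
ee_pos: [437.8, -138.1, 59.3]
ee_rot: [-179.8, -0.7, 138.2]
force: [-7.2, 11.3, 5.4]
gripper_width: 0.4
```

```bash
python3 - <<'E'
from h import *
arc([1])
i=cams.grab_frame("side")[220:290,330:410];cv2.imwrite("pics/side21.png",cv2.resize(i,None,fx=6,fy=6,interpolation=cv2.INTER_CUBIC)[...,::-1])
E
```

```text
35.8 F tool [13.   3.6 -5.2] pos [ 437.8 -138.1   59.3] yaw 138.2 polar 90.2 -145.11
1 [-1.5 -0.3] -0.017
```

View pics/side21.png

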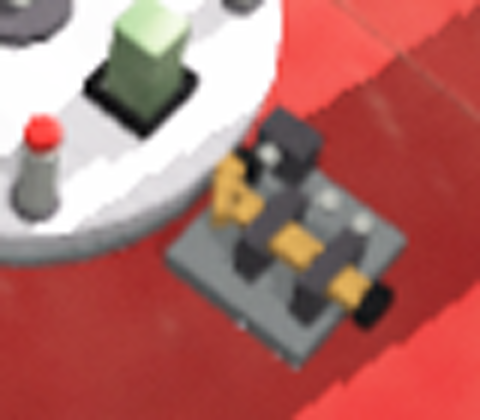

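The knob is back at (375,303), its fully-in place, with 13 N along the push and about 14.5 N in total. The catch has dropped, so I'll back off.

>>> apply_moves(
  plan=[
    {"jaw": 1, "delta_pos": [-2, 0.1, -0.2], "spin": 0},
    {"jaw": 1, "delta_pos": [-0.5, 0, 0], "spin": 0},
    {"jaw": 1, "delta_pos": [1, 0, 0], "spin": 0},
    {"jaw": 1, "delta_pos": [3, 0, 0], "spin": 0},
    {"jaw": 1, "delta_pos": [5, 0, 0], "spin": 0},
    {"jaw": 1, "delta_pos": [7, 0, 0], "spin": 0},
    {"jaw": 1, "delta_pos": [9, 0, 0], "spin": 0},
    {"jaw": 1, "delta_pos": [10, 0, 0], "spin": 0},
  ],
)

```text
time_s: 36.85
ee_pos: [430.3, -131.4, 59.4]
ee_rot: [-179.8, -0.7, 138.2]
force: [-0.1, -0.3, 0.7]
gripper_width: 0.4
```

```bash
python3 - <<'E'
from h import *
arc([1])
i=cams.grab_frame("side")[170:290,280:410];cv2.imwrite("pics/side22.png",cv2.resize(i,None,fx=5,fy=5,interpolation=cv2.INTER_CUBIC)[...,::-1])
E
```

```text
36.85 F tool [-0.1 -0.2 -0.7] pos [ 430.3 -131.4   59.4] yaw 138.2 polar 93.0 -151.14
1 [-1.5 -0.5] -0.017
```

View pics/side22.png

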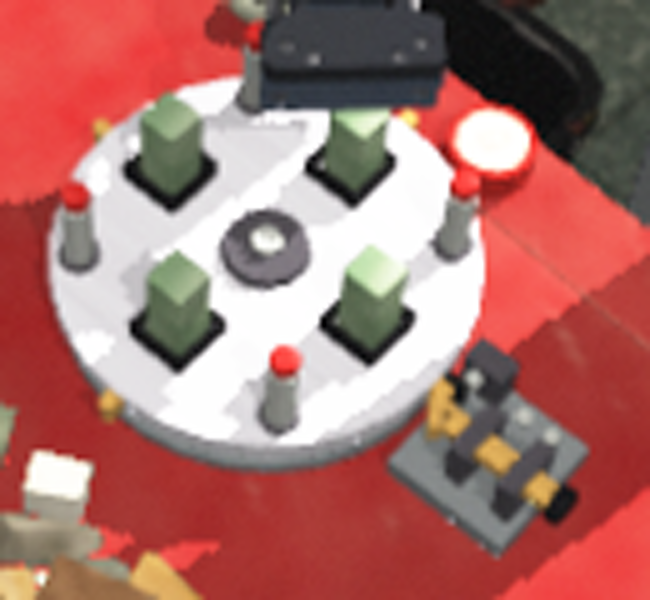

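>>> apply_moves(
  plan=[
    {"jaw": 1, "delta_pos": [0, 0, -10], "spin": 0},
    {"jaw": 1, "delta_pos": [0, 0, -25], "spin": 0},
    {"jaw": 1, "delta_pos": [0, 0, -45], "spin": 0},
    {"jaw": 1, "delta_pos": [0, 0, -65], "spin": 0},
    {"jaw": 1, "delta_pos": [0, 0, -85], "spin": 0},
    {"jaw": 1, "delta_pos": [0, -10, -105], "spin": 0},
    {"jaw": 1, "delta_pos": [0, -20, -115], "spin": 0},
    {"jaw": 1, "delta_pos": [0, -20, -115], "spin": 0},
  ],
)

```text
time_s: 37.9
ee_pos: [418.3, -147.3, 175.2]
ee_rot: [-179.8, -0.7, 138.1]
force: [0.5, -0.5, -0.5]
gripper_width: 0.6
```

```bash
python3 - <<'E'
from h import *
arc([1])
a=cams.grab_frame("side")[140:290,220:410];cv2.imwrite("pics/side23.png",cv2.resize(a,None,fx=4,fy=4,interpolation=cv2.INTER_CUBIC)[...,::-1])
a=cams.grab_frame("scene")[130:310,240:390];cv2.imwrite("pics/scene23.png",cv2.resize(a,None,fx=3.3,fy=3.3,interpolation=cv2.INTER_CUBIC)[...,::-1])
for t in ["pot","pebble","figure"]:
    for n in ["scene","side"]:
        for d in spotter.masks_of(n,t)[:1]:
            ys,xs=np.nonzero(d["region"]);print(t,n,xs.mean().round(1),ys.mean().round(1))
E
```

```text
37.9 F tool [-0.7 -0.   0.5] pos [ 418.3 -147.3  175.2] yaw 138.1 polar 111.6 -146.96
1 [-1.9 -0.5] -0.017
pot scene 363.9 239.6
pot side 378.3 199.6
pebble scene 350.8 196.3
pebble side 336.4 171.1
figure scene 259.4 171.5
figure side 241.7 196.2
```

View pics/side23.png

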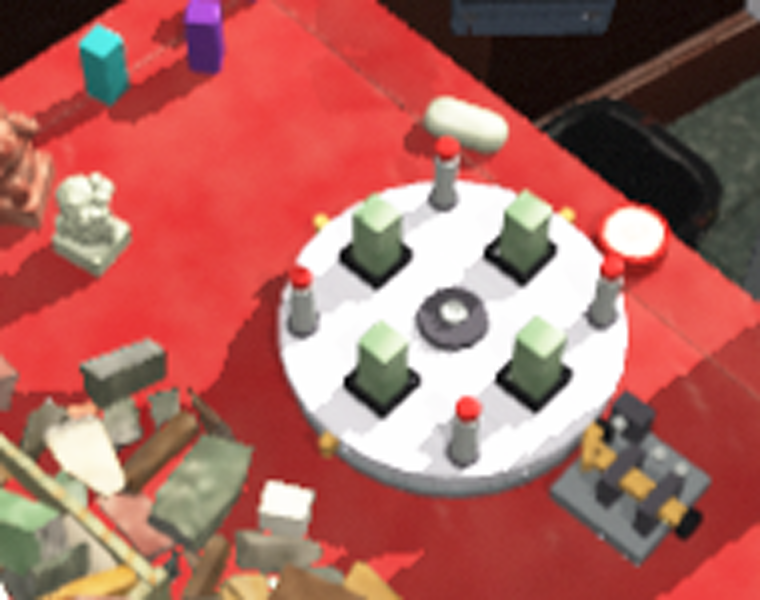

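View pics/scene23.png

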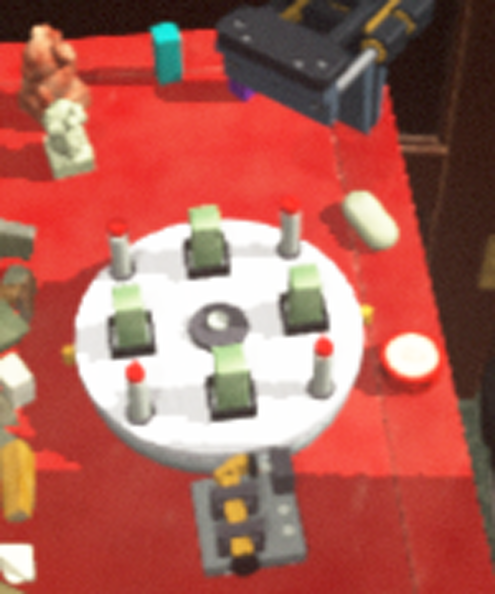

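```bash
python3 - <<'E'
from h import *
print(env.job_done())
E
```

```text
the job is handed in; nothing more can be done
None
```

The green blank is standing in the formerly empty nest, released. The table is turned counter-clockwise to its next detent and caught. I handed the job in at about 38 s; `env.job_done()` gave no verdict.

- **Placing:** I lowered the blank into the nest with almost no contact force and opened the fingers. The pictures show it upright between the walls.
- **Turning:** I pushed post_2 with closed fingers. Riding over the catch read about 6 N. At the rubber stop the highest reading was 13 N along the push, about 14.5 N in total. I only had force readings between moves, roughly once a second.
- **Last checks:**
  - After backing off, the catch knob is at its fully-in pixel, side (391.5, 270.5) against (391.8, 270.4) before the turn, and the lug sits at the catch.
  - All four blanks stand upright in their nests.
  - The lion, tin and pebble are within 1 pixel of their starting places.
  - The fingers are well clear, with no force on them.
- **What disagreed:**
  - The wrist and fixed cameras differed by 1–3 mm on the nest and posts. I settled the placing with a wrist view just above the nest.
  - There was up to about 3 N of sideways force on the post before the catch, which I eased by shifting the tool slightly outward. While pressing the stop, sideways and upward forces reached about 4 N and 5 N.
  - I could not read the catch and rubber stop travel directly; I judged them from the pictures.

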